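# Part a press-fit instrument housing with a wedge

### The job

Take the steel wedge from its holder and part the press-fit housing by pressing the wedge gently down into the notches at the two ends of its seam, turn and turn about, until the rear half stands at least 5 mm off the front half at both ends and both ends are open alike. Never let one end get more than about 4 mm ahead of the other, use only the wedge on the housing and do not force it, leave the other things alone, and put the wedge back upright in its holder.

Things in the scene. Friction and masses are not known exactly. Their poses are not given: they have to be found in the camera images.
- housing: Steel base plate, 156 x 170 x 10 mm, bolted to the table, that carries the split aluminium housing; axes as front_half. Origin: centre of its underside, at table height. The two housing halves stand on it, the fixed one at -x, the loose one at +x, the seam between them along y; the fixed half has a lens boss (12 mm) on its outer face, the loose one two plugs there and five ribs on top.
- front_half: Fixed half, a block 60 (x) x 150 (y) x 55 mm; top face 65 mm above the table. Origin at table height below the middle of its mating face; z up, y along the seam, x square to the seam, pointing to the rear half, the way that half comes off. A fixed lip (76 mm long, 24 mm wide, up to 69 mm) covers the seam's middle. It does not give.
- rear_half: Loose half, 60 x 150 x 55 mm, axes as front_half, press-fitted on two tight dowels 116 mm apart, one at each notch. Origin at table height under its mating face at the right notch. Pushed at one notch, that end alone opens, swinging about the other dowel; about 11 N square to the seam moves it, it stays where left; travel about 9 mm per end.
- front_left (a point): On the front half's mating plane, at the middle of the left (+y) notch's length, 58 mm from the seam's middle, at top-face height (65 mm). Notches: at each end of the seam, 41 to 75 mm from its middle, both mating faces are cut back 1.5 mm over the full height, sharp-edged, open above and at the end: 34 mm long, 3 mm wide plus the seam gap.
- front_right (a point): The same as front_left at the right (-y) notch. A tip that misses the narrow notch lands on a flat top face. As the wedge goes down in contact it has to shift towards the rear half by 0.1 mm per mm of depth, because the front half does not give; otherwise the side force on it climbs steeply. Over 25 N between wedge and either half marks the faces.
- rear_left (a point): On the rear half's mating plane at the left notch, top-face height; moves with that half. Its distance along x of front_half from front_left is the seam gap there (0 to 1 mm at the start). The notch's middle lies midway between front_left and rear_left.
- rear_right (a point): The same as rear_left at the right notch.
- wedge: Upright tool. Origin: middle of the blade's tip edge, z up the tool. Steel blade 20 mm wide (y), 45 mm long, 2 mm thick (x) at the tip, growing evenly on both faces to 11 mm at the shoulder (0.2 mm per mm). Black handle 24 (x) x 28 (y) x 60 mm above it. 0.13-0.2 kg. Pressed d mm deep it opens the seam there to 0.2 d - 1 mm, in practice 0.5 to 2 mm less as things give; takes about 8 to 18 N.
- holder: Fixed aluminium block 50 (x) x 56 (y) x 58 mm on a 70 x 76 x 6 mm foot, with an upright slot 16 (x) x 26 mm (y) in its top in which the wedge's blade hangs, the handle's shoulder resting on the block. Axes as the wedge's in it (half a turn makes no difference). Origin: centre of its underside.
- holder_slot (a point): Middle of the slot's mouth on top of the holder, 58 mm above the table. When the wedge is home its tip is 45 mm below this point.
- post: Bystander: steel post, 58 mm tall, on a 48 mm round foot. Origin: centre of the underside.
- dish: Bystander: closed glass dish, 88 mm across, 19 mm tall. Origin: centre of the underside.
- small_box: Bystander: aluminium box, 90 x 60 x 45 mm, with a 14 mm tall black knob on top. Origin: centre of the underside.

How it is judged:
By the outcome, as a careful person would: the job done as asked, in the order asked, and still so for the second after the job is handed in, with the robot touching nothing.
It also fails if it takes over 72 s, if anything falls off the work surface, if the arm or the gripper's body presses on something with over 40 N, if the wrist force passes 120 N, or if a joint passes its speed limit or range.

### The arm

A 6-joint arm with a two-finger parallel gripper is mounted at the origin on the work surface. World frame = base frame: x ahead of the robot, y to its left, z up, the work surface at z = 0. Lengths are in m, angles in rad, forces in N, time in s.
With the tool pointing down it reaches from about 0.35 to 0.975 m from the base axis. Payload 4.9 kg.
Tool frame: the origin (TCP) lies at the very end of the fingers, on their centre line; the grasp point (between the pads) lies 19 mm behind it; x points along the fingers, z is the direction in which the jaws open and shut, and the axes are right-handed (so a half turn about x gives the same grasp; the last joint's range is limited). The gripper opens to 85 mm and grips with 20 to 120 N. Pads are 22 mm wide; open, the fingers measure 114 mm over their backs; the gripper's body (76 mm by 85 mm) begins 54 mm behind the grasp point. The pads swing forward as they close: fully open they stand 13 mm farther back than shut.
Start: joints at [-1.418, 0.053, 1.613, -0, 1.476, -0.119], TCP at [0.168, -0.602, 0.231] pointing down, gripper open.
Joint ranges: [-3.01, 3.01], [-1.01, 2.22], [0.06, 2.58], [-1.02, 4.17], [0.09, 2.62], [-3.14, 3.14]. Speed limits (rad/s): [2.57, 2.57, 3.14, 3.14, 3.14, 3.14].

### API

Orientations are given as a unit quaternion [w, x, y, z].
In Python, from plant import manip, vision, job gives the robot as it stands.
- The arm moves only by the tool servo_tool, never from a script. Its arguments are lists of equal length, an entry for each row: "twist": the turn, a rotation vector about the world's x, y, z in rad, a list of three; "xyz": the shift along the world's x, y, z in cm, a list of three; "fingers": the opening, from 0 (shut) to 1 (fully open). In form: {"twist": [[wx, wy, wz], ...], "xyz": [[x, y, z], ...], "fingers": [fingers, ...]}. A call has 1 to 8 rows; each row shifts and turns the commanded pose from where the row before left it; what a row does not reach is not made up. A row lasts 1/8 s, in which the tool goes at most 62.5 mm and 10.7 degrees, less where a joint would pass 70% of its speed; a pose out of reach is approached as far as the arm can. A call with a gripper value outside its range is refused whole. The fingers move at their own pace and stop on an object; the grip force is fixed at half the most. Time passes only in rows, so rows that do not move let the fingers close. It gives the time, the measured TCP pose, the force and the opening at its end, in the units of the state.
- manip.state(): the state, without advancing time (a new reading comes with each control period).
- vision.grab_frame(name): name is "scene" or "top" or "wrist"; returns the picture (400x640x3 uint8, red, green, blue); there is no depth.
- vision.get_calibration(name): a dict with "camera_matrix" (3x3 intrinsics, pixels), "origin" and "orientation" of the camera in the world; the wrist camera has in their place "mount" (4x4, takes a point from camera to tool coordinates, whose origin is the TCP and whose axes are the tool frame's). Camera axes: x right, y up, looking along -z (the intrinsics and any distortion apply to the point x, -y, -z); pixel columns grow to the right and rows downward; lengths in m; the calibration is good to about 2 mm. A picture is of the moment at which its call begins: read the wrist's pose just before it. get_calibration takes no time and is no camera call.
- job.job_done(): hands the job in, once; it reports no verdict.
Trained networks look in the newest picture that a camera, given by its name, has taken for a name from the list of things; names that differ only in an ending like _2 or _b are one class to them, and where a whole thing is asked for, a point or a joint stands for the part that bears it (a point fixed in the world has none). Each returns a list of dicts, best first, with "score" (0 to 1); they miss things now and then, are a little off and sometimes report something else, mostly with a low value. They report only what shows in the picture. A call takes as long as a camera call.
- vision.spot_in(camera, label): "extent" ([centre column, centre row, width, height] in pixels, round what is visible of it).
The state is a dict: "time": time; "joint_pos": joint angles; "joint_vel": joint speeds; "joint_efforts": joint torques, N m; "tool_pos": TCP position; "tool_rot": TCP orientation; "contact_force": force on the tool from outside, world axes, zero at the start; "ft_torque": the same for the moment, N m; "gripper_width": opening from 0.0 (shut) to 1.0 (fully open).
Only numpy, scipy, OpenCV 4.12 (cv2) and the standard library are available. Lean on these libraries where they do the work, as an engineer would, in place of code of your own. Each camera call takes 0.05 s, during which the arm holds its last target.

## Working session

There is one attempt and no reset: what is moved stays moved. The work goes in short steps, Python scripts to look and compute and a tool call to move; the robot and the scene stay as the last step left them, time stands still between calls to the robot, and variables do not carry over. Pictures are saved under pics/ and viewed, and the job is handed in when it is done.

Besides the shell and the picture viewer there is one more tool, called after ">>>" as name(argument=value, ...) on one line, values as JSON. servo_tool: Moves the arm, as the interface text tells. Its arguments: {"type":"object","properties":{"twist":{"type":"array","items":{"type":"array","items":{"type":"number"}}},"xyz":{"type":"array","items":{"type":"array","items":{"type":"number"}}},"fingers":{"type":"array","items":{"type":"number"}}},"required":["twist","xyz","fingers"]}

```bash
mkdir -p pics; ls; python3 - <<'E'
from plant import manip, vision, job
import cv2, numpy as np
s=manip.state(); print({k:np.round(v,4).tolist() if not isinstance(v,float) else v for k,v in s.items()})
for n in ["scene","top","wrist"]:
    im=vision.grab_frame(n); cv2.imwrite(f"pics/a_{n}.png",im[:,:,::-1])
    c=vision.get_calibration(n); print(n,{k:np.round(v,4).tolist() if not isinstance(v,str) else v for k,v in c.items()})
for n in ["scene","top"]:
    for l in ["wedge","holder","housing","front_half","rear_half","post","dish","small_box"]:
        r=vision.spot_in(n,l); print(n,l,[(round(d['score'],2),np.round(d['extent'],1).tolist()) for d in r[:2]])
E
```

```text
pics
{'time': 0.0, 'joint_pos': [-1.418, 0.0534, 1.6143, -0.0, 1.476, -0.119], 'joint_vel': [-0.0004, 0.0012, -0.0003, 0.0004, 0.0001, 0.0027], 'joint_efforts': [0.0009, -39.3683, -37.0174, -0.0, 0.0071, 0.0], 'tool_pos': [0.1677, -0.6014, 0.23], 'tool_rot': [0.5626, 0.4282, 0.5636, -0.4272], 'contact_force': [0.2883, -0.5669, 0.413], 'ft_torque': [0.0321, -0.002, -0.0115], 'gripper_width': 0.9997429494907318}
scene {'camera_matrix': [[395.9325, 0.0, 318.0226], [0.0, 395.9325, 200.0115], [0.0, 0.0, 1.0]], 'origin': [1.0707, -0.4022, 0.8152], 'orientation': [0.8447, 0.3092, 0.1439, 0.4125]}
top {'camera_matrix': [[405.6777, 0.0, 313.6323], [0.0, 405.6777, 202.3659], [0.0, 0.0, 1.0]], 'origin': [0.4708, -0.0271, 1.0582], 'orientation': [-0.7031, -0.0508, 0.0361, 0.7083]}
wrist {'camera_matrix': [[288.2619, 0.0, 318.801], [0.0, 288.2619, 194.6471], [0.0, 0.0, 1.0]], 'mount': [[-0.0001, 0.2893, -0.9572, -0.1438], [0.0008, 0.9572, 0.2893, 0.0737], [1.0, -0.0008, -0.0004, -0.0], [0.0, 0.0, 0.0, 1.0]]}
scene wedge [(0.78, [256.2, 196.4, 18.4, 25.2])]
scene holder [(0.61, [344.1, 164.9, 62.3
[... 221 characters left out ...]
1.9, 59.7, 43.8]), (0.25, [153.3, 278.5, 41.4, 37.3])]
scene post [(0.63, [344.5, 167.9, 55.6, 40.3]), (0.57, [406.7, 126.2, 18.6, 28.7])]
scene dish [(0.67, [154.5, 279.4, 40.2, 38.6]), (0.42, [406.1, 125.6, 15.4, 20.1])]
scene small_box [(0.8, [355.7, 258.2, 46.0, 39.1]), (0.19, [344.4, 164.8, 55.7, 39.8])]
top wedge [(0.66, [365.6, 244.0, 16.5, 15.4])]
top holder [(0.96, [362.8, 244.3, 31.9, 29.1])]
top housing [(0.58, [262.8, 228.3, 80.5, 76.0])]
top front_half [(0.78, [255.9, 237.4, 71.5, 45.1])]
top rear_half [(0.93, [264.8, 213.8, 63.4, 38.6])]
top post [(0.58, [146.0, 250.7, 26.4, 17.2])]
top dish [(0.61, [473.5, 239.7, 35.3, 33.2])]
top small_box [(0.74, [322.6, 145.3, 37.0, 30.2])]
```

View pics/a_scene.png

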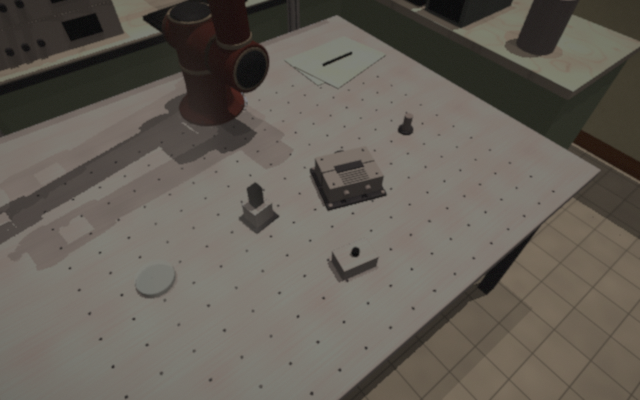

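View pics/a_top.png

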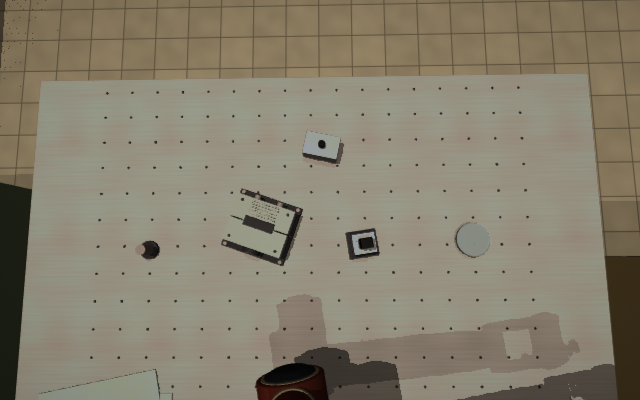

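```bash
python3 - <<'E'
import cv2
a=cv2.imread('pics/a_top.png')
cv2.imwrite('pics/a_topz.png',cv2.resize(a[175:280,205:345+50],None,fx=4,fy=4,interpolation=cv2.INTER_CUBIC))
a=cv2.imread('pics/a_scene.png')
cv2.imwrite('pics/a_scz.png',cv2.resize(a[130:230,235:405],None,fx=4.5,fy=4.5,interpolation=cv2.INTER_CUBIC))
E
```

```text
(no output)
```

View pics/a_topz.png

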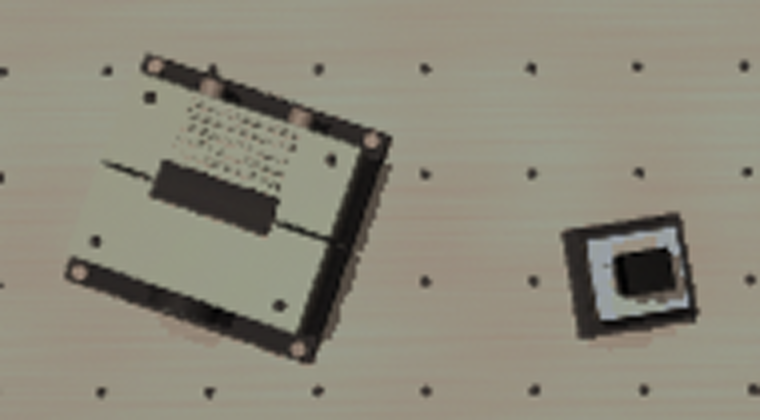

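View pics/a_scz.png

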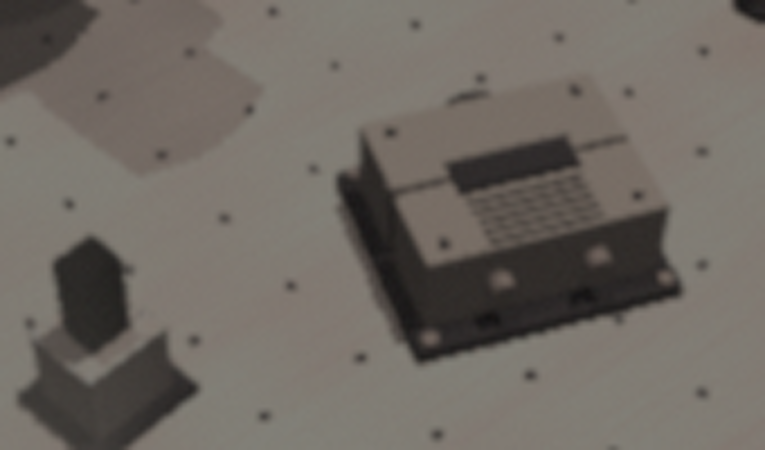

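The top view shows the housing's seam running from px (230,215) to (290,236), with the rear half up-image. The holder and wedge are at (363,244). The scene view agrees. Next I compute the poses.

```bash
cat > h.py <<'E'
from plant import manip, vision, job
import cv2, numpy as np
from scipy.spatial.transform import Rotation as R
def rot(q): return R.from_quat([q[1],q[2],q[3],q[0]]).as_matrix()
def cam(name,st=None):
    c=vision.get_calibration(name); K=np.array(c['camera_matrix'])
    if 'mount' in c:
        st=st or manip.state(); M=np.array(c['mount']); Rt=rot(st['tool_rot'])
        return K,Rt@M[:3,:3],Rt@M[:3,3]+np.array(st['tool_pos'])
    return K,rot(c['orientation']),np.array(c['origin'])
def px2w(C,uv,z):
    K,Rc,o=C; uv=np.atleast_2d(uv)
    d=np.c_[(uv[:,0]-K[0,2])/K[0,0],-(uv[:,1]-K[1,2])/K[1,1],-np.ones(len(uv))]@Rc.T
    return o+d*((z-o[2])/d[:,2])[:,None]
def w2px(C,P):
    K,Rc,o=C; p=(np.atleast_2d(P)-o)@Rc
    return np.c_[K[0,0]*p[:,0]/-p[:,2]+K[0,2],K[1,1]*-p[:,1]/-p[:,2]+K[1,2]]
def snap(name,fn):
    st=manip.state(); im=vision.grab_frame(name); cv2.imwrite(f'pics/{fn}.png',im[:,:,::-1]); return im,cam(name,st)
def show():
    s=manip.state(); M=rot(s['tool_rot'])
    print('t',round(s['time'],2),'pos',np.round(np.array(s['tool_pos'])*1000,2),'x',np.round(M[:,0],4),'z',np.round(M[:,2],4),'F',np.round(s['contact_force'],1),'T',np.round(s['ft_torque'],2),'g',round(s['gripper_width'],3),'j6',round(s['joint_pos'][5],2))
E
python3 - <<'E'
from h import *
show()
C=cam('top')
s=lambda z:(np.array(z)/4+[205,175])
P=px2w(C,[s(p) for p in [(102,162),(340,243)]],.065);print(P, 'len',np.linalg.norm(P[0]-P[1]),'mid',P.mean(0),'yaw',np.degrees(np.arctan2(*(P[0]-P[1])[[1,0]])))
# holder top corners
Q=px2w(C,[s(p) for p in [(588,240),(680,226),(690,305),(605,320)]],.058);print(Q,Q.mean(0))
H=px2w(C,[s(p) for p in [(615,260),(670,250),(678,293),(620,298)]],.118);print(H,H.mean(0))
C2=cam('scene')
print(w2px(C2,[P[0],P[1],Q.mean(0),H.mean(0)]))
E
```

```text
t 0.95 pos [ 167.8  -602.05  231.31] x [ 1.e-04 -0.e+00 -1.e+00] z [ 0.2685 -0.9633  0.    ] F [ 0.2 -0.6  0.3] T [-0.01  0.    0.04] g 1.003 j6 -0.12
[[0.56270515 0.19870306 0.065     ]
 [0.51183584 0.05156731 0.065     ]] len 0.15568113259464417 mid [0.53727049 0.12513519 0.065     ] yaw 70.92817442722473
[[ 0.51291484 -0.10033001  0.058     ]
 [ 0.52109728 -0.15684489  0.058     ]
 [ 0.47292768 -0.16174819  0.058     ]
 [ 0.46415752 -0.10982624  0.058     ]] [ 0.49277433 -0.13218733  0.058     ]
[[ 0.49878712 -0.11125879  0.118     ]
 [ 0.5043141  -0.14298197  0.118     ]
 [ 0.47967741 -0.14697705  0.118     ]
 [ 0.47703104 -0.11369775  0.118     ]] [ 0.48995242 -0.12872889  0.118     ]
[[373.17183002 159.61226861]
 [318.83836919 172.79300712]
 [255.61694535 203.1183502 ]
 [253.44534923 185.55567939]]
```

>>> servo_tool(twist=[[0,0,0.161],[0,0,0.161],[0,0,0.161],[0,0,0.161],[0,0,0.161],[0,0,0.161],[0,0,0.161],[0,0,0.161]], xyz=[[3.2,4.7,-0.3],[3.2,4.7,-0.3],[3.2,4.7,-0.3],[3.2,4.7,-0.3],[3.2,4.7,-0.3],[3.2,4.7,-0.3],[3.2,4.7,-0.3],[3.2,4.7,-0.3]], fingers=[1,1,1,1,1,1,1,1])

```text
time: 1.95
tool_pos: [0.4246, -0.2245, 0.2076]
tool_rot: [0.707, 0.002, 0.707, -0.002]
contact_force: [0.1, -0.5, -0.2]
gripper_width: 0.997
```

>>> servo_tool(twist=[[0,0,0.161],[0,0,0],[0,0,0]], xyz=[[3.2,4.7,-0.3],[3.2,4.7,-0.3],[0,0,0]], fingers=[1,1,1])

```text
time: 2.33
tool_pos: [0.4889, -0.129, 0.2011]
tool_rot: [0.705, -0.055, 0.705, 0.055]
contact_force: [-1.0, 0.6, -0.6]
gripper_width: 0.998
```

```bash
python3 - <<'E'
from h import *
show(); im,C=snap('wrist','b_wrist')
for l in ["wedge","holder"]:
    print(l,[(round(d['score'],2),np.round(d['extent'],1).tolist()) for d in vision.spot_in('wrist',l)[:2]])
print(w2px(C,[[.4915,-.1305,.058],[.4915,-.1305,.118]]))
E
```

```text
t 2.33 pos [ 488.93 -129.05  201.11] x [-2.e-04  6.e-04 -1.e+00] z [ 9.879e-01  1.552e-01 -1.000e-04] F [-1.   0.6 -0.6] T [-0.01  0.01 -0.01] g 0.998 j6 -0.56
wedge [(0.93, [323.7, 198.2, 37.0, 43.7])]
holder [(0.7, [319.9, 176.8, 63.1, 63.2])]
[[320.97869209 184.31691401]
 [321.48126275 202.71822803]]
```

View pics/b_wrist.png

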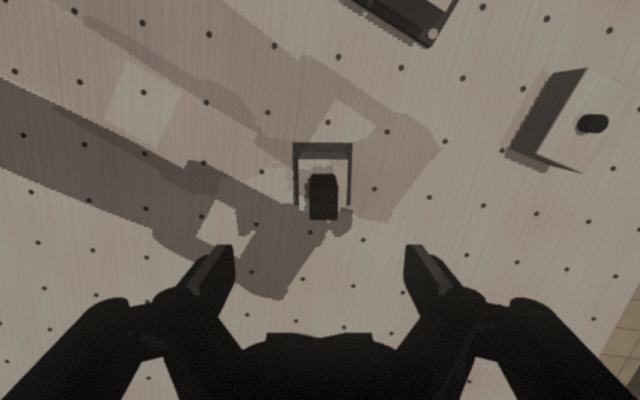

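The wedge handle is at (323,197), square in the image and midway between the fingers. I zoom in to refine it.

```bash
python3 - <<'E'
import cv2,numpy as np
a=cv2.imread('pics/b_wrist.png')[130:240,270:380]
a=np.clip(a.astype(float)*1.5,0,255).astype('uint8')
cv2.imwrite('pics/b_z.png',cv2.resize(a,None,fx=5.4,fy=5.4,interpolation=cv2.INTER_CUBIC))
E
```

```text
(no output)
```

View pics/b_z.png

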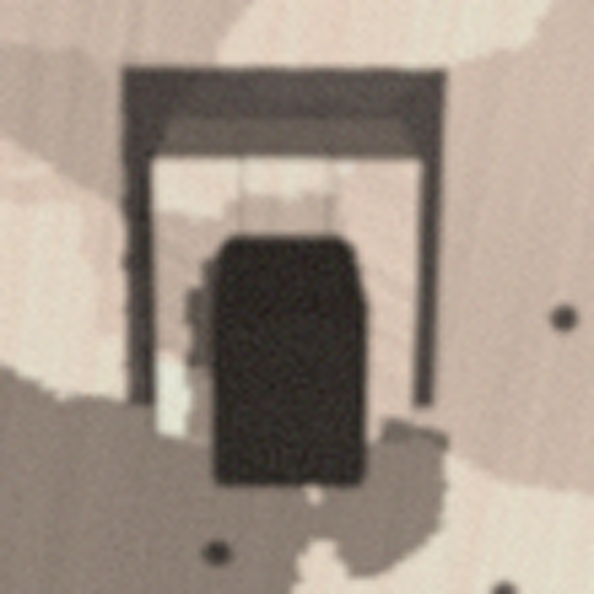

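```bash
python3 - <<'E'
from h import *
C=cam('wrist'); M=rot(manip.state()['tool_rot']); o=np.array(manip.state()['tool_pos'])
t=lambda p:(M.T@(p-o).T).T*1000
for n,uv,z in [('slot/holder back edge (+y28)',(323.3,159.3),.058),('foot back edge (+y38)',(322.6,143),.006),('handle top -y edge(-14)',(323.6,219.8),.118),('hbaseL',(152/5.4+270,159.3),.058),('hbaseR',(424/5.4+270,159.3),.058),('front edge handle bottom +y14',(323.6,174),.058)]:
    p=px2w(C,uv,z)[0]; print(n,p,t(p))
E
```

```text
slot/holder back edge (+y28) [ 0.4884901  -0.10817142  0.058     ] [143.34442678  23.96065763   4.58101598]
foot back edge (+y38) [ 0.48686486 -0.09818207  0.006     ] [195.34039388  34.10153786   4.47775753]
handle top -y edge(-14) [ 0.49423573 -0.14889591  0.118     ] [ 83.36101633 -17.18927658   4.16976688]
hbaseL [ 0.46353436 -0.11196109  0.058     ] [143.35075592  23.93770017 -20.6608164 ]
hbaseR [ 0.51351007 -0.104372    0.058     ] [143.33808136  23.98367417  29.88781432]
front edge handle bottom +y14 [ 0.49112347 -0.12303044  0.058     ] [143.35037649   8.87504972   4.96741317]
```

>>> servo_tool(twist=[[0,0,0],[0,0,0],[0,0,0],[0,0,0]], xyz=[[0.5,-0.3,-4],[0,0,-4],[0,0,-4],[0,0,-0.7]], fingers=[1,1,1,1])

```text
time: 2.98
tool_pos: [0.4899, -0.1355, 0.0713]
tool_rot: [0.703, -0.051, 0.707, 0.053]
contact_force: [0.4, 0.9, 0.2]
gripper_width: 0.999
```

>>> servo_tool(twist=[[0,0,0],[0,0,0],[0,0,0],[0,0,0],[0,0,0],[0,0,0]], xyz=[[0,0,0],[0,0,0],[0,0,0],[0,0,0],[0,0,0],[0,0,0]], fingers=[0.4,0.35,0.3,0.25,0.2,0])

```text
time: 3.72
tool_pos: [0.4939, -0.1355, 0.0759]
tool_rot: [0.706, -0.054, 0.704, 0.053]
contact_force: [-0.5, 0.7, 6.4]
gripper_width: 0.271
```

```bash
python3 - <<'E'
from h import *
show(); im,C=snap('wrist','c_wrist')
E
```

```text
t 3.73 pos [ 493.88 -135.5    75.93] x [ 0.0023 -0.0012 -1.    ] z [0.9887 0.1497 0.0021] F [-0.5  0.7  6.4] T [-0.04  0.15  0.02] g 0.271 j6 -0.56
```

View pics/c_wrist.png

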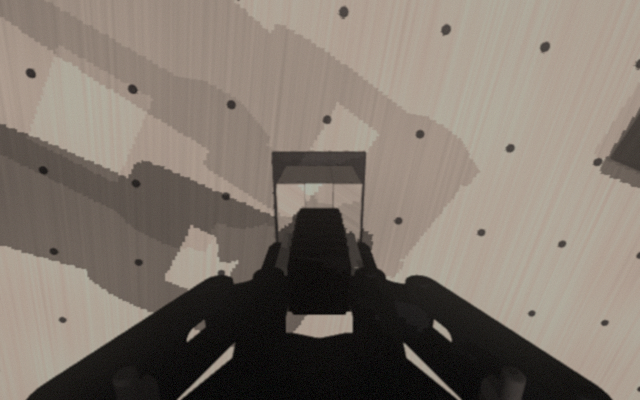

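>>> servo_tool(twist=[[0,0,0],[0,0,0],[0,0,0],[0,0,0],[0,0,0],[0,0,0]], xyz=[[0,0,0.5],[0,0,1],[0,0,2],[0,0,3],[0,0,3],[0,0,0]], fingers=[0,0,0,0,0,0])

```text
time: 4.53
tool_pos: [0.4944, -0.1357, 0.1723]
tool_rot: [0.707, -0.054, 0.703, 0.052]
contact_force: [-0.7, 0.0, -2.5]
gripper_width: 0.273
```

```bash
python3 - <<'E'
from h import *
show(); im,C=snap('wrist','d_wrist')
E
```

```text
t 4.53 pos [ 494.42 -135.7   172.32] x [ 0.0054 -0.0023 -1.    ] z [0.9887 0.1495 0.005 ] F [-0.7  0.  -2.5] T [-0.02  0.01 -0.03] g 0.273 j6 -0.56
```

View pics/d_wrist.png

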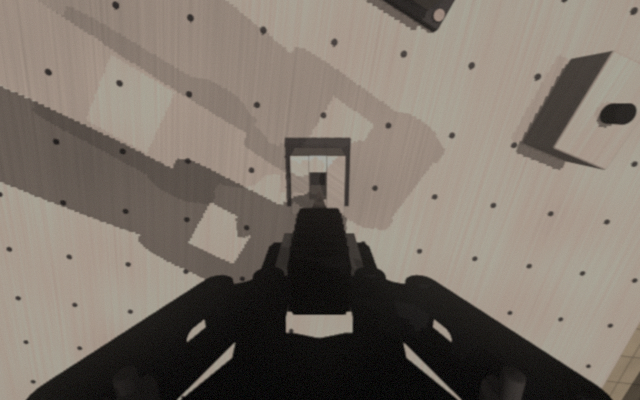

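```bash
python3 - <<'E'
from h import *
a=cv2.imread('pics/d_wrist.png')[130:260,260:380]
a=np.clip(a.astype(float)*1.7,0,255).astype('uint8')
cv2.imwrite('pics/d_z.png',cv2.resize(a,None,fx=4.6,fy=4.6,interpolation=cv2.INTER_CUBIC))
M=np.array(vision.get_calibration('wrist')['mount']); K=np.array(vision.get_calibration('wrist')['camera_matrix'])
C=(K,M[:3,:3],M[:3,3])
for p in [(.063,.013,-.001),(.063,.013,.001),(.063,-.007,0),(.018,.013,.0055),(.018,.013,-.0055),(.018,.017,.012),(-.042,.017,.012)]:
    u=w2px(C,[p])[0]; print(p,u,(u-[260,130])*4.6)
E
```

```text
(0.063, 0.013, -0.001) [317.33973095 192.31748009] [263.76276238 286.6604084 ]
(0.063, 0.013, 0.001) [320.01444773 192.31976069] [276.06645956 286.67089916]
(0.063, -0.007, 0) [318.65859166 217.31360156] [269.82952162 401.64256717]
(0.018, 0.013, 0.0055) [327.82482572 213.5035576 ] [311.9941983  384.11636498]
(0.018, 0.013, -0.0055) [309.43970789 213.48796962] [227.42265629 384.04466024]
(0.018, 0.017, 0.012) [338.82864199 207.19738657] [362.61175318 355.10797824]
(-0.042, 0.017, 0.012) [348.90148901 257.46509202] [408.94684946 586.3394233 ]
```

View pics/d_z.png

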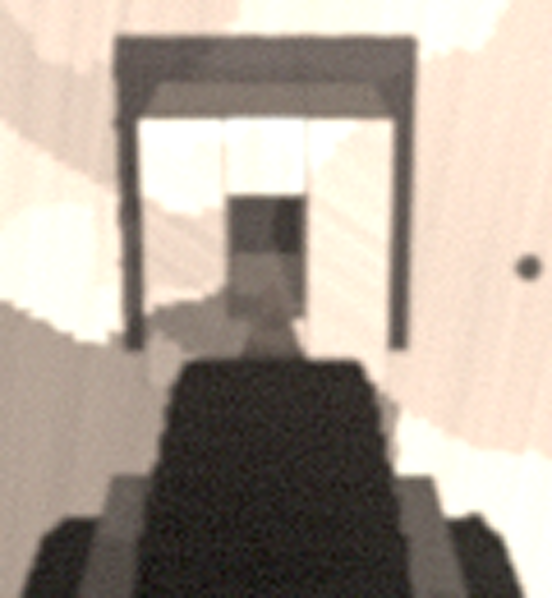

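>>> servo_tool(twist=[[0,0,-0.096],[0,0,-0.096],[0,0,-0.096],[0,0,-0.096],[0,0,-0.096],[0,0,0],[0,0,0],[0,0,0]], xyz=[[0.5,4.1,0],[0.5,4.1,0],[0.4,4.1,0],[0.4,4.0,0],[0.4,4.0,-1],[0,0,-1.2],[0,0,0],[0,0,0]], fingers=[0,0,0,0,0,0,0,0])

```text
time: 5.58
tool_pos: [0.5145, 0.0671, 0.1467]
tool_rot: [0.697, 0.116, 0.698, -0.117]
contact_force: [-0.5, 0.3, -2.0]
gripper_width: 0.274
```

```bash
python3 - <<'E'
from h import *
show(); im,C=snap('wrist','e_wrist'); snap('top','e_top')
a=cv2.imread('pics/e_wrist.png')[90:240,210:430]
a=np.clip(a.astype(float)*1.6,0,255).astype('uint8')
cv2.imwrite('pics/e_z.png',cv2.resize(a,None,fx=3.6,fy=3.6,interpolation=cv2.INTER_CUBIC))
E
```

```text
t 5.58 pos [514.47  67.09 146.7 ] x [-1.1e-03 -2.0e-04 -1.0e+00] z [ 9.457e-01 -3.249e-01 -9.000e-04] F [-0.5  0.3 -2. ] T [-0.02 -0.01 -0.04] g 0.274 j6 0.32
```

View pics/e_wrist.png

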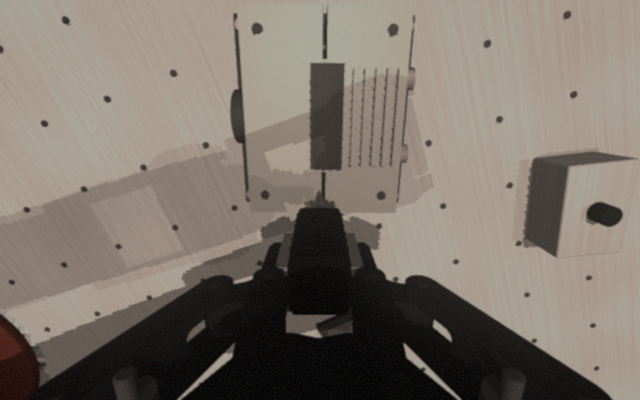

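View pics/e_z.png

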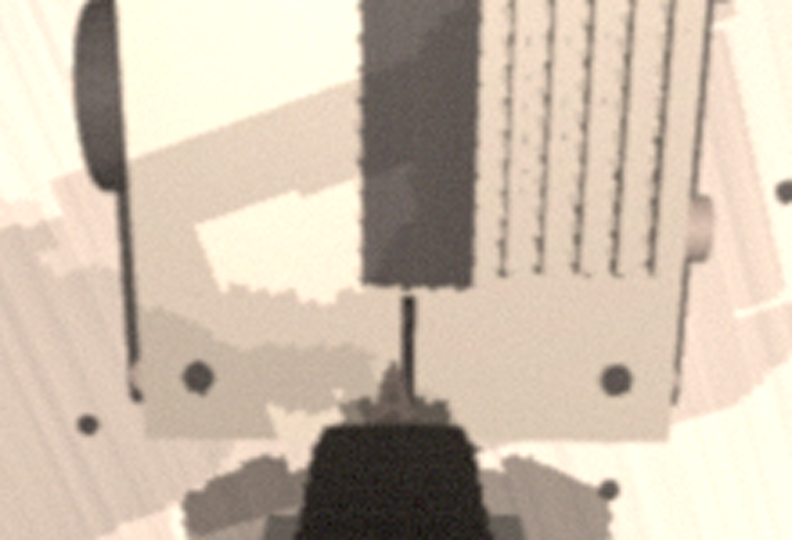

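```bash
cat > seam.py <<'E'
from h import *
def centroid(g,r,c0,w=8):
    x=np.arange(int(c0)-w,int(c0)+w+1); row=g[r,x]; bg=np.percentile(row,70); d=np.clip(bg-row,0,None); d[d<.25*d.max()]=0
    return (d*x).sum()/d.sum(), d.sum()/max(bg-row.min(),1)
E
python3 - <<'E'
from seam import *
a=cv2.imread('pics/e_wrist.png').astype(float).mean(2)
C=cam('wrist')
M=rot(manip.state()['tool_rot']);o=np.array(manip.state()['tool_pos'])
ps=[]
for r in list(range(12,56,4))+list(range(175,191,2)):
    c,w=centroid(a,r,325 if r<60 else 323.5)
    p=px2w(C,(c,r),.065)[0]; t=M.T@(p-o)*1000; print(r,round(c,2),round(w,2),np.round(p*1000,1),np.round(t,1)); ps.append(p)
ps=np.array(ps);d=ps[0]-ps[-1];print('yaw seam',np.degrees(np.arctan2(d[1],d[0])),'tool y yaw',np.degrees(np.arctan2(M[1,1],M[0,1])))
for r in range(184,204): print(r,a[r,306:336].astype(int))
E
```

```text
12 325.56 3.45 [563.9 194.8  65. ] [ 82.6 136.7   4.6]
16 324.94 3.9 [562.8 192.7  65. ] [ 82.6 134.3   4.2]
20 324.93 3.77 [562.  190.4  65. ] [ 82.6 131.8   4.2]
24 324.63 4.18 [561.  188.1  65. ] [ 82.6 129.4   4.1]
28 324.36 3.59 [560.  185.8  65. ] [ 82.6 126.9   3.9]
32 324.34 3.65 [559.2 183.5  65. ] [ 82.6 124.4   3.9]
36 324.33 3.56 [558.4 181.1  65. ] [ 82.6 121.9   3.9]
40 324.35 3.56 [557.6 178.7  65. ] [ 82.6 119.4   3.9]
44 324.59 3.72 [557.  176.2  65. ] [ 82.6 116.8   4.1]
48 324.57 3.82 [556.1 173.8  65. ] [ 82.6 114.2   4.1]
52 324.2 3.9 [555.  171.4  65. ] [ 82.6 111.7   3.9]
175 323.04 3.67 [525.5  86.5  65. ] [82.6 21.8  3.5]
177 323.08 3.68 [525.  85.  65.] [82.6 20.1  3.5]
179 323.1 3.52 [524.5  83.4  65. ] [82.6 18.5  3.6]
181 322.96 3.43 [523.8  81.9  65. ] [82.6 16.8  3.5]
183 322.83 3.34 [523.2  80.3  65. ] [82.6 15.1  3.4]
185 322.7 3.06 [522.5  78.8  65. ] [82.6 13.5  3.3]
187 322.88 3.24 [522.1  77.1  65. ] [82.6 11.8  3.4]
189 322.71 3.04 [521.5  75.6  65. ] [82.6 10.1  3.3]
yaw seam 70.40537381959858 tool y yaw 71.02206936927132
184 [125 124 125 128 12
[... 1816 characters left out ...]
 60  61  59  46
  55  97 113 116 117 120 123 125 124 124 125 125]
199 [114 112 113 113 107 106 107 109 102  81  64  59  54  53  56  65  61  49
  53  87 105 108 113 118 119 119 123 124 122 124]
200 [113 110 109 102  87  81  84 100  93  73  60  58  52  53  55  62  62  53
  48  63  76  83 103 113 112 109 114 117 119 123]
201 [104  92  85  78  66  60  67  87  85  70  60  58  55  53  56  61  63  58
  46  54  58  68  94 103  89  79  83  87 102 120]
202 [ 88  80  78  68  59  58  61  71  70  63  62  64  59  60  61  63  63  61
  54  53  56  60  70  76  68  59  58  70  97 119]
203 [ 78  79  76  67  60  57  58  59  60  61  60  64  61  61  63  62  61  58
  57  55  55  56  58  59  57  57  55  66  93 112]
```

```bash
python3 - <<'E'
from h import *
C=cam('wrist')
M=rot(manip.state()['tool_rot']);o=np.array(manip.state()['tool_pos'])
for n,r,z in [('lip -38',169.7,.069),('notch -41',172.3,.065),('end -75',211.8,.065),('lip +38',62.5,.069),('notch +41',58,.065),('end +75',5,.065)]:
    print(n,np.round(M.T@(px2w(C,(323,r),z)[0]-o)*1000,1))
for x in (.060,.063,.066): print('tip +y edge',x, np.round(M.T@(px2w(C,(319,190.5),o[2]-x)[0]-o)*1000,1))
E
```

```text
lip -38 [78.6 27.   3.4]
notch -41 [82.6 24.   3.4]
end -75 [82.6 -9.7  3.6]
lip +38 [ 78.6 104.2   3. ]
notch +41 [ 82.6 107.7   3. ]
end +75 [ 82.6 140.9   2.9]
tip +y edge 0.06 [60.  15.3  0.2]
tip +y edge 0.063 [63.  14.4  0.2]
tip +y edge 0.066 [66.  13.6  0.2]
```

>>> servo_tool(twist=[[0,0,-0.006],[0,0,0],[0,0,0],[0,0,0]], xyz=[[0.39,0.16,-0.6],[0,0,-0.6],[0,0,0],[0,0,0]], fingers=[0,0,0,0])

```text
time: 6.18
tool_pos: [0.5186, 0.0695, 0.1352]
tool_rot: [0.697, 0.118, 0.697, -0.118]
contact_force: [0.3, 0.4, -1.9]
gripper_width: 0.278
```

```bash
python3 - <<'E'
from seam import *
show(); im,C=snap('wrist','f_wrist')
a=im.astype(float).mean(2); M=rot(manip.state()['tool_rot']);o=np.array(manip.state()['tool_pos'])
for r in range(160,206,3): print(r,a[r,306:334].astype(int))
b=cv2.imread('pics/f_wrist.png')[90:240,210:430]
b=np.clip(b.astype(float)*1.6,0,255).astype('uint8')
cv2.imwrite('pics/f_z.png',cv2.resize(b,None,fx=3.6,fy=3.6,interpolation=cv2.INTER_CUBIC))
E
```

```text
t 6.17 pos [518.63  69.54 135.18] x [-3.e-04 -1.e-04 -1.e+00] z [ 9.441e-01 -3.297e-01 -2.000e-04] F [ 0.3  0.4 -1.9] T [-0.02  0.02  0.02] g 0.278 j6 0.33
160 [72 64 63 62 61 62 58 64 61 63 56 57 55 54 56 53 55 56 55 57 50 54 54 53
 55 50 50 51]
163 [74 61 63 63 63 64 59 59 58 56 53 56 54 51 54 55 51 52 53 55 56 54 53 55
 55 52 54 53]
166 [75 61 64 60 62 58 62 60 57 51 51 53 54 52 55 50 54 52 53 54 55 56 54 54
 56 49 54 50]
169 [72 64 61 63 64 60 55 54 53 53 51 50 51 49 55 54 54 52 52 51 55 53 53 52
 53 54 51 51]
172 [81 65 61 61 56 51 53 53 55 54 49 55 48 54 54 54 51 54 51 54 52 53 52 53
 54 53 52 50]
175 [67 64 60 57 50 52 55 52 53 52 53 52 53 49 51 53 52 52 52 54 51 50 47 52
 52 54 52 50]
178 [116 117 118 117 115 116 114 114 117 116 110  96  86  92 106 114 118 118
 113  96  87 103 113 113 118 120 113  96]
181 [126 128 126 127 125 125 125 126 127 128 122  85  50  38  51  88 115 126
 126 126 126 126 125 124 128 126 125 126]
184 [127 126 125 127 126 127 126 127 127 125 120  85  50  43  50  86 116 124
 125 126 124 125 125 124 125 127 126 127]
187 [126 126 127 127 123 123 127 127 128 125 119  86  49  40  54  91 118 124
 123 127 125 126 129 126 126 125 125 126]
190 [115 113 114 114 114 115 115 115 115 118 114  81  46  30  57 106 121 127
 126 127 126 126 127 126 126 127 126 126]
193 [113 112 113 112 113 113 113 114 112 107  99  77  62  64  63  85 113 122
 126 123 125 127 126 124 124 125 126 125]
196 [112 112 111 112 112 113 111 114 110  94  76  65  59  59  63  66  87 114
 123 126 125 124 124 124 125 126 124 124]
199 [112 113 114 113 112 111 108  92  79  70  61  58  57  53  59  59  66  85
 107 121 124 125 123 125 123 124 126 125]
202 [ 76  69  77  95 105 105  87  78  67  61  59  61  62  62  61  60  64  65
  77  96 104  89  84  80  69  70  85 110]
205 [57 58 57 55 56 56 58 54 54 53 60 61 60 63 61 62 56 55 51 55 57 54 57 57
 56 57 57 77]
```

View pics/f_z.png

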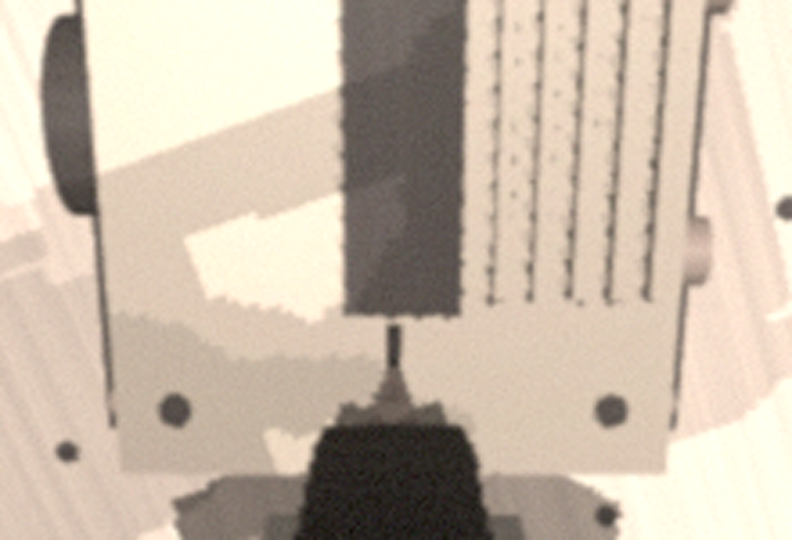

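The wrist view shows the notch at col 319.0 with the blade tip over it at about 318.7 (row 193). A 0.2 mm nudge, then down.

>>> servo_tool(twist=[[0,0,0],[0,0,0],[0,0,0],[0,0,0],[0,0,0],[0,0,0]], xyz=[[0.02,-0.01,-0.2],[0,0,-0.2],[0,0,-0.2],[0,0,-0.15],[0,0,-0.1],[0,0,0]], fingers=[0,0,0,0,0,0])

```text
time: 6.98
tool_pos: [0.5188, 0.0695, 0.1267]
tool_rot: [0.697, 0.118, 0.697, -0.118]
contact_force: [0.1, 0.5, -1.8]
gripper_width: 0.273
```

```bash
python3 - <<'E'
from h import *
show()
E
```

```text
t 6.97 pos [518.82  69.47 126.7 ] x [-2.e-04 -0.e+00 -1.e+00] z [ 9.441e-01 -3.297e-01 -2.000e-04] F [ 0.1  0.5 -1.8] T [-0.04  0.   -0.03] g 0.273 j6 0.33
```

>>> servo_tool(twist=[[0,0,0],[0,0,0],[0,0,0],[0,0,0]], xyz=[[0,0,-0.1],[0,0,-0.1],[0,0,-0.1],[0,0,0]], fingers=[0,0,0,0])

```text
time: 7.48
tool_pos: [0.5188, 0.0695, 0.1237]
tool_rot: [0.697, 0.118, 0.697, -0.118]
contact_force: [0.6, 0.5, -1.9]
gripper_width: 0.277
```

```bash
python3 - <<'E'
from h import *
show(); im,C=snap('wrist','g_wrist')
b=im[90:240,210:430,::-1]
b=np.clip(b.astype(float)*1.6,0,255).astype('uint8')
cv2.imwrite('pics/g_z.png',cv2.resize(b,None,fx=3.6,fy=3.6,interpolation=cv2.INTER_CUBIC))
E
```

```text
t 7.47 pos [518.79  69.48 123.66] x [-3.e-04  0.e+00 -1.e+00] z [ 9.441e-01 -3.297e-01 -2.000e-04] F [ 0.6  0.5 -1.9] T [-0.01  0.01 -0.01] g 0.277 j6 0.33
```

View pics/g_z.png

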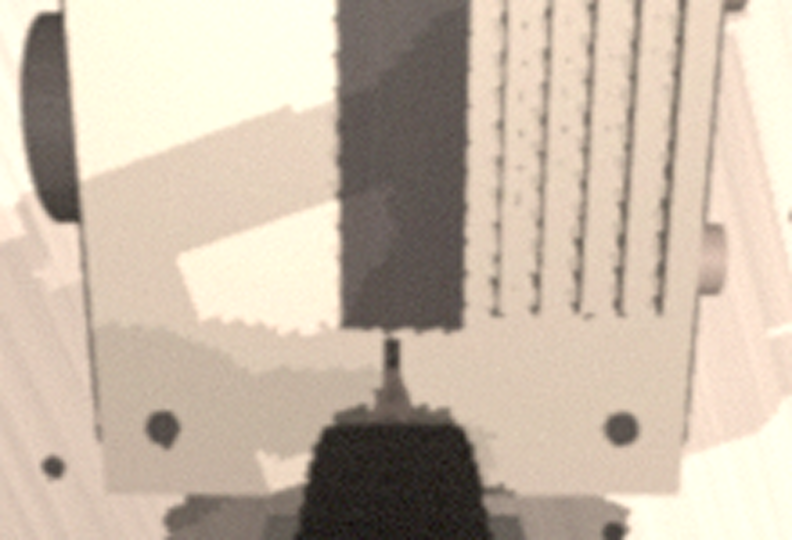

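>>> servo_tool(twist=[[0,0,0],[0,0,0],[0,0,0]], xyz=[[0,0,-0.1],[0,0,-0.1],[0,0,0]], fingers=[0,0,0])

```text
time: 7.9
tool_pos: [0.5188, 0.0695, 0.1216]
tool_rot: [0.697, 0.118, 0.697, -0.118]
contact_force: [-0.2, 0.8, -3.1]
gripper_width: 0.274
```

```bash
python3 -c "
from h import *
show()"
```

```text
t 7.9 pos [518.78  69.48 121.65] x [-3.e-04  0.e+00 -1.e+00] z [ 9.441e-01 -3.297e-01 -3.000e-04] F [-0.2  0.8 -3.1] T [-0.01  0.01 -0.  ] g 0.274 j6 0.33
```

>>> servo_tool(twist=[[0,0,0],[0,0,0],[0,0,0]], xyz=[[0.01,0,-0.1],[0.01,0,-0.1],[0,0,0]], fingers=[0,0,0])

```text
time: 8.28
tool_pos: [0.5189, 0.0695, 0.1196]
tool_rot: [0.697, 0.118, 0.697, -0.118]
contact_force: [-0.1, 0.1, -1.4]
gripper_width: 0.277
```

```bash
python3 -c "
from h import *
show()"
```

```text
t 8.28 pos [518.92  69.54 119.63] x [-5.e-04  2.e-04 -1.e+00] z [ 9.441e-01 -3.297e-01 -5.000e-04] F [-0.1  0.1 -1.4] T [ 0.07  0.14 -0.02] g 0.277 j6 0.33
```

>>> servo_tool(twist=[[0,0,0],[0,0,0],[0,0,0]], xyz=[[0.009,-0.003,-0.1],[0.009,-0.003,-0.1],[0,0,0]], fingers=[0,0,0])

```text
time: 8.65
tool_pos: [0.519, 0.0695, 0.1177]
tool_rot: [0.697, 0.118, 0.697, -0.118]
contact_force: [-2.4, 0.1, -1.3]
gripper_width: 0.276
```

```bash
python3 -c "
from h import *
show()"
```

```text
t 8.65 pos [519.03  69.52 117.71] x [-7.e-04  2.e-04 -1.e+00] z [ 9.441e-01 -3.296e-01 -7.000e-04] F [-2.4  0.1 -1.3] T [0.12 0.46 0.03] g 0.276 j6 0.33
```

>>> servo_tool(twist=[[0,0,0],[0,0,0],[0,0,0]], xyz=[[0.009,-0.003,-0.1],[0.009,-0.003,-0.1],[0,0,0]], fingers=[0,0,0])

```text
time: 9.02
tool_pos: [0.5192, 0.0694, 0.1159]
tool_rot: [0.697, 0.118, 0.697, -0.118]
contact_force: [-4.4, 0.8, 2.2]
gripper_width: 0.277
```

```bash
python3 -c "
from h import *
show()"
```

```text
t 9.03 pos [519.25  69.45 115.87] x [-7.e-04  2.e-04 -1.e+00] z [ 9.441e-01 -3.297e-01 -7.000e-04] F [-4.4  0.8  2.2] T [ 0.23  0.83 -0.  ] g 0.277 j6 0.33
```

>>> servo_tool(twist=[[0,0,0],[0,0,0],[0,0,0]], xyz=[[0.009,-0.003,-0.1],[0.009,-0.003,-0.1],[0,0,0]], fingers=[0,0,0])

```text
time: 9.4
tool_pos: [0.5194, 0.0694, 0.114]
tool_rot: [0.697, 0.118, 0.697, -0.118]
contact_force: [-4.9, 1.3, 4.3]
gripper_width: 0.274
```

```bash
python3 -c "
from h import *
show()"
```

```text
t 9.4 pos [519.41  69.4  114.  ] x [-8.e-04  3.e-04 -1.e+00] z [ 9.441e-01 -3.297e-01 -8.000e-04] F [-4.9  1.3  4.3] T [0.31 1.16 0.06] g 0.274 j6 0.33
```

>>> servo_tool(twist=[[0,0,0],[0,0,0],[0,0,0]], xyz=[[0.009,-0.003,-0.1],[0.009,-0.003,-0.1],[0,0,0]], fingers=[0,0,0])

```text
time: 9.78
tool_pos: [0.5196, 0.0694, 0.1125]
tool_rot: [0.697, 0.118, 0.698, -0.118]
contact_force: [-6.0, 2.5, 6.9]
gripper_width: 0.273
```

```bash
python3 -c "
from h import *
show()"
```

```text
t 9.78 pos [519.61  69.41 112.47] x [-1.e-03  4.e-04 -1.e+00] z [ 0.9441 -0.3297 -0.0011] F [-6.   2.5  6.9] T [0.31 1.48 0.02] g 0.273 j6 0.33
```

>>> servo_tool(twist=[[0,0,0],[0,0,0],[0,0,0],[0,0,0]], xyz=[[0.009,-0.003,-0.1],[0.009,-0.003,-0.1],[0.009,-0.003,-0.1],[0,0,0]], fingers=[0,0,0,0])

```text
time: 10.28
tool_pos: [0.5199, 0.0695, 0.1098]
tool_rot: [0.697, 0.118, 0.698, -0.118]
contact_force: [-6.6, 1.6, 7.7]
gripper_width: 0.276
```

```bash
python3 - <<'E'
from h import *
show(); im,C=snap('wrist','i_wrist')
b=im[100:250,230:410,::-1]
b=np.clip(b.astype(float)*1.6,0,255).astype('uint8')
cv2.imwrite('pics/i_z.png',cv2.resize(b,None,fx=4,fy=4,interpolation=cv2.INTER_CUBIC))
E
```

```text
t 10.28 pos [519.94  69.51 109.85] x [-9.e-04  8.e-04 -1.e+00] z [ 0.9441 -0.3296 -0.0011] F [-6.6  1.6  7.7] T [0.45 1.56 0.02] g 0.276 j6 0.33
```

View pics/i_z.png

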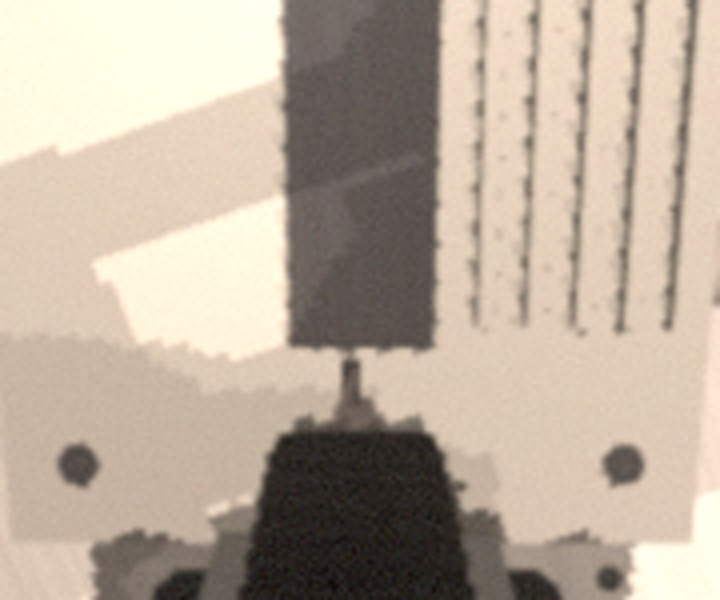

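>>> servo_tool(twist=[[0,0,0],[0,0,0],[0,0,0],[0,0,0]], xyz=[[0.009,-0.003,-0.1],[0.009,-0.003,-0.1],[0.009,-0.003,-0.1],[0,0,0]], fingers=[0,0,0,0])

```text
time: 10.82
tool_pos: [0.5203, 0.0695, 0.1069]
tool_rot: [0.697, 0.118, 0.697, -0.118]
contact_force: [-7.0, 1.5, 8.2]
gripper_width: 0.274
```

>>> servo_tool(twist=[[0,0,0],[0,0,0],[0,0,0],[0,0,0]], xyz=[[0.009,-0.003,-0.1],[0.009,-0.003,-0.1],[0.009,-0.003,-0.1],[0,0,0]], fingers=[0,0,0,0])

```text
time: 11.32
tool_pos: [0.5205, 0.0695, 0.1038]
tool_rot: [0.697, 0.119, 0.698, -0.118]
contact_force: [-7.5, 3.2, 7.8]
gripper_width: 0.275
```

```bash
python3 - <<'E'
from h import *
show(); im,C=snap('wrist','j_wrist')
b=im[100:250,230:410,::-1]
b=np.clip(b.astype(float)*1.6,0,255).astype('uint8')
cv2.imwrite('pics/j_z.png',cv2.resize(b,None,fx=4,fy=4,interpolation=cv2.INTER_CUBIC))
E
```

```text
t 11.32 pos [520.51  69.47 103.85] x [-8.0e-04  1.1e-03 -1.0e+00] z [ 0.9441 -0.3296 -0.0011] F [-7.5  3.2  7.8] T [0.53 1.54 0.12] g 0.275 j6 0.33
```

View pics/j_z.png

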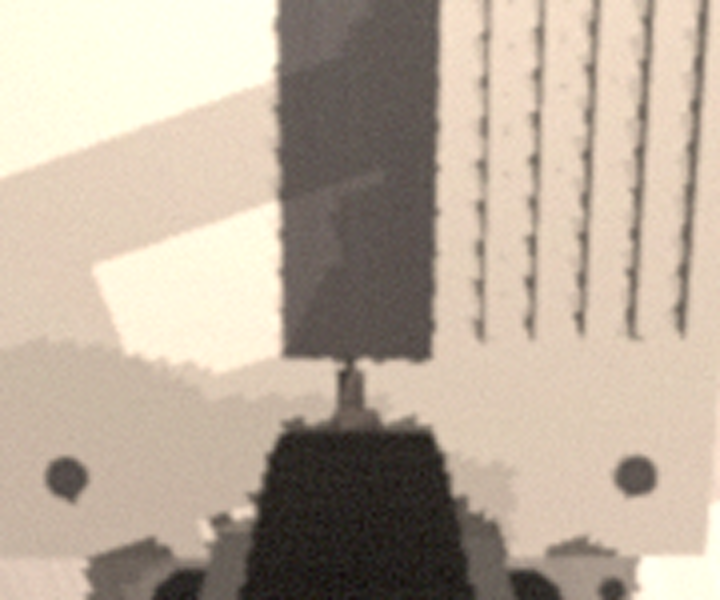

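```bash
cat > holes.py <<'E'
from h import *
def hole(img,uv,w=12):
    g=img.astype(float).mean(2); u,v=np.round(uv).astype(int)
    p=g[max(v-w,0):v+w+1,u-w:u+w+1]; bg=np.median(p); lo=p.min()
    m=(p<(bg+lo)/2).astype('uint8'); n,l,s,c=cv2.connectedComponentsWithStats(m)
    cy=min(w,v)
    i=1+np.argmin(np.hypot(c[1:,0]-w,c[1:,1]-cy)+ (s[1:,4]<12)*100)
    mm=cv2.dilate((l==i).astype('uint8'),np.ones((3,3)));d=np.clip(bg-p,0,None)*mm; ys,xs=np.mgrid[:p.shape[0],:p.shape[1]]
    return np.array([(d*xs).sum()/d.sum()+u-w,(d*ys).sum()/d.sum()+max(v-w,0)])
def dist(img,C,a,b,ax,z=.065):
    ua,ub=hole(img,a),hole(img,b); P=px2w(C,[ua,ub],z); d=(P[1]-P[0])*1000
    return ua,ub,P, d@ax, np.linalg.norm(d)
E
python3 - <<'E'
from holes import *
s=dict(manip.state())
ax=np.array([.9441,-.3297,0])
import copy
def stt(pos,x,z):
    x=np.array(x);z=np.array(z);x/=np.linalg.norm(x);z=z-x*(x@z);z/=np.linalg.norm(z)
    return dict(tool_pos=np.array(pos)/1000,tool_rot=np.roll(R.from_matrix(np.c_[x,np.cross(z,x),z]).as_quat(),1))
L=[('e_wrist',stt([514.47,67.09,146.7],[-1.1e-3,-2e-4,-1],[.9457,-.3249,-9e-4]),[(265,195),(381,195)],[(257,29),(393,30)]),
('f_wrist',stt([518.63,69.54,135.18],[-3e-4,-1e-4,-1],[.9441,-.3297,-2e-4]),[(258.5,204),(379.5,204)],None),
('g_wrist',stt([518.79,69.48,123.66],[-3e-4,0,-1],[.9441,-.3297,-2e-4]),[(255,209),(382.5,209)],None),
('i_wrist',stt([519.94,69.51,109.85],[-9e-4,8e-4,-1],[.9441,-.3296,-1.1e-3]),[(249.5,216),(386,216)],None),
('j_wrist',stt([520.51,69.47,103.85],[-8e-4,1.1e-3,-1],[.9441,-.3296,-1.1e-3]),[(246.5,219),(389,219)],None)]
for n,st,r,l in L:
    im=cv2.imread(f'pics/{n}.png'); C=cam('wrist',st)
    for h in (r,l):
        if h:
            a,b,P,dx,d=dist(im,C,*h,ax); print(n,a.round(2),b.round(2),np.round(P[:,:2]*1000,1).tolist(),round(dx,2),round(d,2))
E
```

```text
e_wrist [264.65 194.46] [380.68 195.2 ] [[474.4, 86.8], [564.0, 55.5]] 94.86 94.86
e_wrist [256.54  28.25] [392.67  29.49] [[514.5, 200.8], [603.9, 169.3]] 94.76 94.76
f_wrist [258.15 203.62] [379.29 203.76] [[474.4, 86.7], [564.0, 55.4]] 94.86 94.85
g_wrist [254.8 208.6] [382.19 208.75] [[474.4, 86.7], [564.0, 55.4]] 94.89 94.89
i_wrist [249.12 215.82] [385.39 215.83] [[474.4, 86.7], [564.4, 55.4]] 95.3 95.3
j_wrist [246.23 219.16] [388.49 218.57] [[474.3, 86.7], [565.8, 55.4]] 96.64 96.64
```

>>> servo_tool(twist=[[0,0,0],[0,0,0],[0,0,0],[0,0,0],[0,0,0],[0,0,0]], xyz=[[0.009,-0.003,-0.1],[0.009,-0.003,-0.1],[0.009,-0.003,-0.1],[0.009,-0.003,-0.1],[0.009,-0.003,-0.1],[0,0,0]], fingers=[0,0,0,0,0,0])

```text
time: 12.12
tool_pos: [0.521, 0.0693, 0.0988]
tool_rot: [0.697, 0.118, 0.698, -0.118]
contact_force: [-6.6, 2.9, 7.2]
gripper_width: 0.275
```

```bash
cat > gap.py <<'E'
import sys
from holes import *
# holes world (approx) at z=.065
H={'R':([.4744,.0867,.065],[.564,.0554,.065]),'L':([.5145,.2008,.065],[.6039,.1693,.065])}
ax=np.array([.9441,-.3297,0]); z0={'R':94.86,'L':94.80}
def gap(tag,ends='R',dx={'R':0,'L':0}):
    show(); im,C=snap('wrist',tag)
    for e in ends:
        try:
            a,b=H[e]; b=np.array(b)+ax*dx[e]/1000
            uv=w2px(C,[a,b]); r=dist(im,C,uv[0],uv[1],ax); print(e,r[0].round(1),r[1].round(1),'pred',uv.round(0).tolist(),np.round(r[2][:,:2]*1000,1).tolist(),'opened',round(r[3]-z0[e],2))
        except Exception as x: print(e,x)
if __name__=='__main__': gap(sys.argv[1],sys.argv[2],{'R':float(sys.argv[3]),'L':float(sys.argv[4])})
E
python3 gap.py k R 2.6 0
```

```text
t 12.12 pos [520.96  69.25  98.8 ] x [-8.e-04  9.e-04 -1.e+00] z [ 0.9442 -0.3295 -0.0011] F [-6.6  2.9  7.2] T [0.53 1.52 0.06] g 0.275 j6 0.33
R [243.7 222.1] [391.1 220.7] pred [[244.0, 222.0], [391.0, 222.0]] [[474.3, 86.6], [566.9, 55.5]] opened 2.75
```

>>> servo_tool(twist=[[0,0,0],[0,0,0],[0,0,0],[0,0,0]], xyz=[[0,0,0.5],[0,0,1.5],[0,0,1.5],[0,0,1.5]], fingers=[0,0,0,0])

```text
time: 12.68
tool_pos: [0.522, 0.0685, 0.1499]
tool_rot: [0.698, 0.118, 0.696, -0.118]
contact_force: [0.4, 0.3, -1.1]
gripper_width: 0.274
```

>>> servo_tool(twist=[[0,0,0],[0,0,0],[0,0,0],[0,0,0],[0,0,0],[0,0,0]], xyz=[[0.6,1.83,0],[1.2,3.66,0],[1.2,3.66,0],[0.6,1.83,0],[0,0,-1],[0,0,0]], fingers=[0,0,0,0,0,0])

```text
time: 13.42
tool_pos: [0.5557, 0.1779, 0.1358]
tool_rot: [0.696, 0.118, 0.698, -0.119]
contact_force: [0.7, -0.2, -2.7]
gripper_width: 0.278
```

```bash
python3 gap.py l L 0 0; python3 - <<'E'
from h import *
im=cv2.imread('pics/l.png')
a=im.astype(float).mean(2)
for r in range(166,206,3): print(r,a[r,304:334].astype(int))
b=np.clip(im[100:250,230:410].astype(float)*1.6,0,255).astype('uint8')
cv2.imwrite('pics/l_z.png',cv2.resize(b,None,fx=4,fy=4,interpolation=cv2.INTER_CUBIC))
E
```

```text
t 13.43 pos [555.72 177.92 135.77] x [-0.0036 -0.0012 -1.    ] z [ 0.944  -0.3299 -0.003 ] F [ 0.7 -0.2 -2.7] T [-0.   -0.    0.02] g 0.278 j6 0.52
L [259.5 196.5] [380.8 195.4] pred [[259.0, 195.0], [381.0, 196.0]] [[514.3, 199.9], [603.8, 169.8]] opened -0.38
166 [69 67 69 65 68 65 69 67 65 67 66 68 68 62 57 50 51 53 62 69 66 71 65 69
 66 66 71 64 69 65]
169 [66 67 68 67 66 66 66 66 66 67 67 67 66 65 56 47 45 48 60 66 66 65 67 66
 65 66 65 67 67 67]
172 [67 69 67 69 67 67 67 68 64 67 68 65 64 63 54 41 42 49 62 66 69 67 67 64
 68 66 67 69 65 66]
175 [66 66 66 67 63 65 67 63 68 65 65 64 65 61 53 47 46 40 54 67 67 64 68 66
 66 66 65 65 67 65]
178 [115 114 115 114 114 117 117 116 114 114 116 116 117 112  83  56  40  58
  95 114 116 116 114 117 116 115 117 117 118 117]
181 [126 126 124 128 125 126 126 125 125 125 127 125 126 119 102  95  92  86
 107 122 126 127 125 126 125 124 126 125 125 127]
184 [125 126 124 126 126 123 126 124 124 125 126 124 128 119  97  73  69  74
 104 123 127 124 125 125 126 126 127 125 124 127]
187 [122 125 122 126 128 126 124 125 124 125 125 125 127 120  96  64  44  53
  87 114 124 124 124 124 125 127 126 127 124 126]
190 [111 113 111 111 115 113 114 114 111 110 113 116 114 116  93  56  43  50
  87 113 121 126 124 123 123 126 125 126 126 125]
193 [112 112 113 113 112 112 111 112 112 112 112 114 105  87  70  66  59  54
  80 113 123 125 125 126 124 125 124 124 126 121]
196 [111 111 108 111 111 110 110 110 111 112 106  88  67  59  58  60  58  58
  65 101 120 125 125 125 123 123 123 123 122 124]
199 [114 111 113 111 112 112 112 112 111 100  79  64  62  55  56  54  57  59
  57  71 101 113 120 124 125 125 125 125 123 123]
202 [ 87  67  66  89  98  90  77  75  65  58  60  61  62  60  62  59  59  59
  60  61  62  69  77  76  65  66  83  99 108 109]
205 [64 56 52 55 55 55 55 56 55 60 61 61 60 60 60 58 56 53 55 59 60 58 55 54
 55 56 54 53 54 66]
```

View pics/l_z.png

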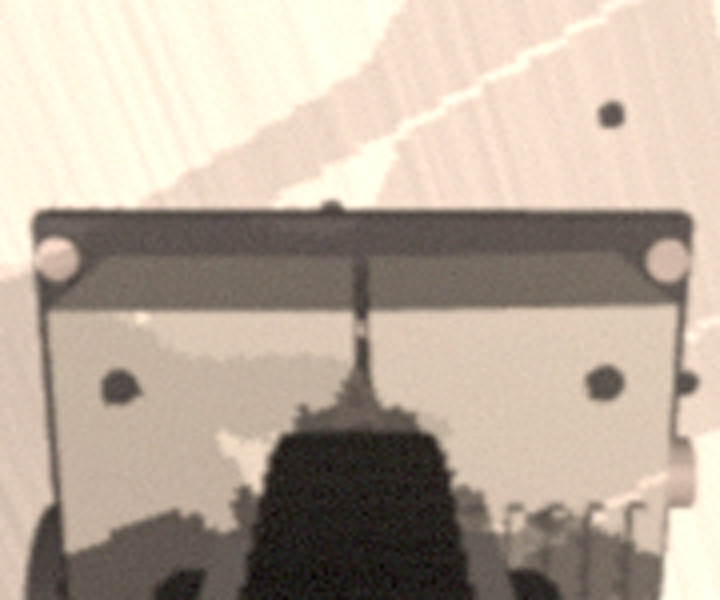

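>>> servo_tool(twist=[[0,0,0],[0,0,0],[0,0,0]], xyz=[[0,0,0],[0,0,0],[0,0,0]], fingers=[0,0,0])

```text
time: 13.85
tool_pos: [0.5572, 0.1783, 0.1381]
tool_rot: [0.697, 0.118, 0.697, -0.118]
contact_force: [0.9, 0.3, -0.6]
gripper_width: 0.27
```

```bash
python3 gap.py m L 0 0; python3 - <<'E'
from h import *
im=cv2.imread('pics/m.png')
a=im.astype(float).mean(2)
for r in range(184,202,2): print(r,a[r,304:334].astype(int))
C=cam('wrist'); s=manip.state(); M=rot(s['tool_rot']);o=np.array(s['tool_pos'])
b=np.clip(im[100:250,230:410].astype(float)*1.6,0,255).astype('uint8')
cv2.imwrite('pics/m_z.png',cv2.resize(b,None,fx=4,fy=4,interpolation=cv2.INTER_CUBIC))
for r in (177,):print(M.T@(px2w(C,(320,r),.065)[0]-o)*1000)
for P in ([.5144,.2007,.065],[.4744,.0867,.065]): print('front hole in tool',M.T@(np.array(P)-o)*1000)
E
```

```text
t 13.85 pos [557.21 178.31 138.14] x [ 5.e-04  1.e-04 -1.e+00] z [ 9.439e-01 -3.302e-01  5.000e-04] F [ 0.9  0.3 -0.6] T [-0.06  0.01 -0.01] g 0.27 j6 0.52
L [258.2 197. ] [378.2 195.6] pred [[258.0, 196.0], [378.0, 196.0]] [[514.3, 199.9], [603.9, 169.8]] opened -0.31
184 [129 126 126 124 126 125 123 126 124 126 128 118  93  77  81  85 109 121
 127 125 125 124 125 126 126 125 126 126 126 125]
186 [124 124 125 123 125 125 125 126 125 126 125 119  93  59  47  54  89 115
 124 126 126 124 124 126 125 124 125 125 125 125]
188 [118 118 114 115 121 123 123 122 124 128 124 122  94  62  47  53  86 115
 125 126 125 128 126 125 128 125 123 125 124 127]
190 [112 113 114 112 113 114 112 115 119 118 118 112  86  53  38  49  83 115
 125 126 126 127 126 125 124 125 123 123 123 126]
192 [113 113 112 113 112 113 111 113 109 114 112 110  86  61  54  60  85 112
 125 125 126 124 123 124 127 127 125 124 126 125]
194 [115 112 113 111 113 115 112 112 112 113 113 108  92  72  63  61  70  99
 116 125 126 122 126 125 125 125 125 123 123 124]
196 [111 110 111 112 111 113 112 111 114 110 112 108  84  65  59  59  62  77
 106 122 126 123 124 123 124 126 122 123 125 125]
198 [113 113 112 113 110 111 112 111 112 107  91  74  64  61  57  54  56  63
  77 108 123 123 124 123 125 127 123 124 125 124]
200 [112 113 112 112 111 113 112 106 107 101  80  65  60  58  54  53  54  54
  63  86 114 123 123 119 116 117 121 125 127 126]
[73.07349141 22.38558231  1.00793111]
front hole in tool [ 73.05078553   6.94496373 -47.78288422]
front hole in tool [  73.02823213 -113.86887003  -47.91350953]
```

View pics/m_z.png

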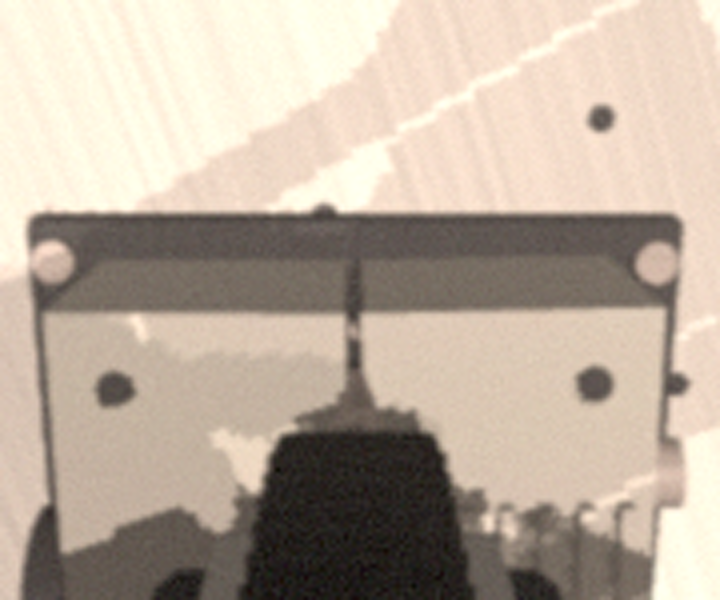

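>>> servo_tool(twist=[[0,0,0],[0,0,0],[0,0,0],[0,0,0],[0,0,0],[0,0,0]], xyz=[[-0.028,0.01,-0.3],[0,0,-0.3],[0,0,-0.2],[0,0,-0.2],[0,0,-0.2],[0,0,0]], fingers=[0,0,0,0,0,0])

```text
time: 14.65
tool_pos: [0.5566, 0.1787, 0.1255]
tool_rot: [0.697, 0.118, 0.697, -0.118]
contact_force: [-0.1, -0.4, -1.5]
gripper_width: 0.273
```

```bash
python3 -c "
from h import *
show()"
```

```text
t 14.65 pos [556.64 178.68 125.53] x [-5.e-04 -1.e-04 -1.e+00] z [ 9.441e-01 -3.297e-01 -4.000e-04] F [-0.1 -0.4 -1.5] T [ 0.01 -0.03  0.04] g 0.273 j6 0.52
```

>>> servo_tool(twist=[[0,0,0],[0,0,0],[0,0,0],[0,0,0]], xyz=[[0,0,-0.1],[0,0,-0.1],[0,0,-0.1],[0,0,0]], fingers=[0,0,0,0])

```text
time: 15.15
tool_pos: [0.5568, 0.1787, 0.1228]
tool_rot: [0.697, 0.118, 0.697, -0.118]
contact_force: [-0.0, 0.2, -2.3]
gripper_width: 0.271
```

```bash
python3 -c "
from h import *
show()"
```

```text
t 15.15 pos [556.83 178.69 122.77] x [ 1.e-04 -0.e+00 -1.e+00] z [ 9.441e-01 -3.297e-01  1.000e-04] F [-0.   0.2 -2.3] T [-0.   -0.07  0.01] g 0.271 j6 0.52
```

>>> servo_tool(twist=[[0,0,0],[0,0,0],[0,0,0],[0,0,0]], xyz=[[0.009,-0.003,-0.1],[0.009,-0.003,-0.1],[0.009,-0.003,-0.1],[0,0,0]], fingers=[0,0,0,0])

```text
time: 15.65
tool_pos: [0.557, 0.1787, 0.1198]
tool_rot: [0.697, 0.118, 0.697, -0.118]
contact_force: [-0.5, 0.3, -0.7]
gripper_width: 0.271
```

```bash
python3 -c "
from h import *
show()"
```

```text
t 15.65 pos [557.05 178.66 119.81] x [-1.e-04  1.e-04 -1.e+00] z [ 9.441e-01 -3.297e-01 -1.000e-04] F [-0.5  0.3 -0.7] T [-0.    0.    0.03] g 0.271 j6 0.52
```

>>> servo_tool(twist=[[0,0,0],[0,0,0],[0,0,0]], xyz=[[0.009,-0.003,-0.1],[0.009,-0.003,-0.1],[0,0,0]], fingers=[0,0,0])

```text
time: 16.02
tool_pos: [0.5573, 0.1787, 0.1181]
tool_rot: [0.697, 0.118, 0.697, -0.118]
contact_force: [-1.8, 0.1, 1.9]
gripper_width: 0.278
```

```bash
python3 gap.py n L 0 0
```

```text
t 16.02 pos [557.28 178.67 118.06] x [ 0.e+00  3.e-04 -1.e+00] z [ 9.441e-01 -3.297e-01 -1.000e-04] F [-1.8  0.1  1.9] T [0.1  0.29 0.03] g 0.278 j6 0.52
L [252.7 205.7] [383.7 204.5] pred [[253.0, 204.0], [384.0, 205.0]] [[514.3, 199.9], [603.8, 169.6]] opened -0.3
```

>>> servo_tool(twist=[[0,0,0],[0,0,0],[0,0,0],[0,0,0]], xyz=[[0.009,-0.003,-0.1],[0.009,-0.003,-0.1],[0.009,-0.003,-0.1],[0,0,0]], fingers=[0,0,0,0])

```text
time: 16.58
tool_pos: [0.5576, 0.1787, 0.1153]
tool_rot: [0.697, 0.118, 0.697, -0.118]
contact_force: [-2.3, 0.8, 5.9]
gripper_width: 0.272
```

```bash
python3 gap.py o L 0 0
```

```text
t 16.57 pos [557.58 178.68 115.32] x [ 0.e+00  4.e-04 -1.e+00] z [ 9.441e-01 -3.297e-01 -1.000e-04] F [-2.3  0.8  5.9] T [0.21 0.71 0.02] g 0.272 j6 0.52
L [251.6 207.1] [384.3 205.9] pred [[251.0, 206.0], [384.0, 206.0]] [[514.3, 199.8], [603.9, 169.6]] opened -0.25
```

>>> servo_tool(twist=[[0,0,0],[0,0,0],[0,0,0],[0,0,0]], xyz=[[0.009,-0.003,-0.1],[0.009,-0.003,-0.1],[0.009,-0.003,-0.1],[0,0,0]], fingers=[0,0,0,0])

```text
time: 17.12
tool_pos: [0.5579, 0.1788, 0.113]
tool_rot: [0.697, 0.118, 0.697, -0.118]
contact_force: [-3.3, 0.8, 8.1]
gripper_width: 0.274
```

```bash
python3 gap.py p L 0 0
```

```text
t 17.12 pos [557.89 178.81 113.03] x [-0.e+00  8.e-04 -1.e+00] z [ 9.441e-01 -3.296e-01 -3.000e-04] F [-3.3  0.8  8.1] T [0.31 0.96 0.08] g 0.274 j6 0.52
L [250.4 208.4] [384.9 207.3] pred [[250.0, 207.0], [385.0, 208.0]] [[514.3, 199.9], [604.1, 169.6]] opened 0.01
```

>>> servo_tool(twist=[[0,0,0],[0,0,0],[0,0,0],[0,0,0],[0,0,0],[0,0,0]], xyz=[[0.009,-0.003,-0.1],[0.009,-0.003,-0.1],[0.009,-0.003,-0.1],[0.009,-0.003,-0.1],[0.009,-0.003,-0.1],[0,0,0]], fingers=[0,0,0,0,0,0])

```text
time: 17.92
tool_pos: [0.5584, 0.1788, 0.1082]
tool_rot: [0.697, 0.119, 0.697, -0.118]
contact_force: [-5.8, 1.0, 8.6]
gripper_width: 0.275
```

```bash
python3 gap.py q L 0 1
```

```text
t 17.93 pos [558.41 178.84 108.18] x [ 2.0e-04  1.2e-03 -1.0e+00] z [ 9.441e-01 -3.296e-01 -2.000e-04] F [-5.8  1.   8.6] T [0.39 1.04 0.05] g 0.275 j6 0.52
L [248.3 211.1] [386.8 210.7] pred [[248.0, 210.0], [387.0, 210.0]] [[514.3, 199.9], [604.7, 168.8]] opened 0.72
```

>>> servo_tool(twist=[[0,0,0],[0,0,0],[0,0,0],[0,0,0],[0,0,0],[0,0,0]], xyz=[[0.009,-0.003,-0.1],[0.009,-0.003,-0.1],[0.009,-0.003,-0.1],[0.009,-0.003,-0.1],[0.009,-0.003,-0.1],[0,0,0]], fingers=[0,0,0,0,0,0])

```text
time: 18.73
tool_pos: [0.5589, 0.1788, 0.1033]
tool_rot: [0.697, 0.119, 0.697, -0.118]
contact_force: [-4.9, 0.9, 9.3]
gripper_width: 0.277
```

```bash
python3 gap.py r L 0 2
```

```text
t 18.73 pos [558.91 178.82 103.29] x [ 3.0e-04  1.5e-03 -1.0e+00] z [ 9.441e-01 -3.297e-01 -2.000e-04] F [-4.9  0.9  9.3] T [0.45 1.03 0.07] g 0.277 j6 0.52
L [245.8 213.9] [389.4 213.8] pred [[246.0, 213.0], [389.0, 213.0]] [[514.2, 199.9], [605.6, 168.1]] opened 1.97
```

>>> servo_tool(twist=[[0,0,0],[0,0,0],[0,0,0],[0,0,0],[0,0,0],[0,0,0]], xyz=[[0.009,-0.003,-0.1],[0.009,-0.003,-0.1],[0.009,-0.003,-0.1],[0.009,-0.003,-0.1],[0.009,-0.003,-0.1],[0,0,0]], fingers=[0,0,0,0,0,0])

```text
time: 19.52
tool_pos: [0.5594, 0.1787, 0.0984]
tool_rot: [0.697, 0.119, 0.697, -0.118]
contact_force: [-4.3, 1.8, 8.2]
gripper_width: 0.274
```

```bash
python3 gap.py s L 0 3
```

```text
t 19.52 pos [559.4  178.73  98.35] x [ 4.0e-04  1.6e-03 -1.0e+00] z [ 9.441e-01 -3.297e-01 -1.000e-04] F [-4.3  1.8  8.2] T [ 0.46  1.08 -0.01] g 0.274 j6 0.52
L [243.2 216.7] [391.9 217.2] pred [[243.0, 215.0], [392.0, 216.0]] [[514.2, 199.8], [606.5, 167.4]] opened 3.0
```

>>> servo_tool(twist=[[0,0,0],[0,0,0],[0,0,0],[0,0,0],[0,0,0],[0,0,0]], xyz=[[0.009,-0.003,-0.1],[0.009,-0.003,-0.1],[0.009,-0.003,-0.1],[0.009,-0.003,-0.1],[0.009,-0.003,-0.1],[0,0,0]], fingers=[0,0,0,0,0,0])

```text
time: 20.32
tool_pos: [0.5599, 0.1786, 0.0934]
tool_rot: [0.697, 0.119, 0.697, -0.118]
contact_force: [-4.6, 2.4, 9.4]
gripper_width: 0.276
```

```bash
python3 gap.py t L 0 4; python3 - <<'E'
import cv2,numpy as np
im=cv2.imread('pics/t.png')
b=np.clip(im[100:250,230:410].astype(float)*1.6,0,255).astype('uint8')
cv2.imwrite('pics/t_z.png',cv2.resize(b,None,fx=4,fy=4,interpolation=cv2.INTER_CUBIC))
E
```

```text
t 20.32 pos [559.88 178.64  93.35] x [ 5.0e-04  1.8e-03 -1.0e+00] z [ 9.440e-01 -3.298e-01 -1.000e-04] F [-4.6  2.4  9.4] T [ 0.45  1.01 -0.  ] g 0.276 j6 0.52
L [240.4 219.6] [394.4 220.6] pred [[240.0, 218.0], [395.0, 219.0]] [[514.2, 199.9], [607.2, 166.7]] opened 3.97
```

View pics/t_z.png

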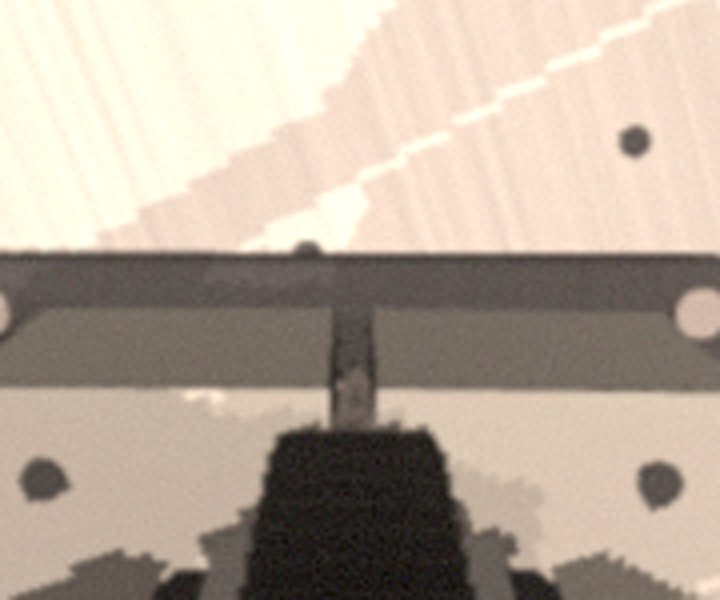

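>>> servo_tool(twist=[[0,0,0],[0,0,0],[0,0,0],[0,0,0],[0,0,0],[0,0,0]], xyz=[[0.012,-0.004,-0.1],[0.012,-0.004,-0.1],[0.012,-0.004,-0.1],[0.012,-0.004,-0.1],[0.012,-0.004,-0.1],[0,0,0]], fingers=[0,0,0,0,0,0])

```text
time: 21.12
tool_pos: [0.5604, 0.1785, 0.0882]
tool_rot: [0.697, 0.119, 0.697, -0.118]
contact_force: [-5.5, 3.2, 8.4]
gripper_width: 0.274
```

```bash
python3 gap.py u L 0 5
```

```text
t 21.12 pos [560.39 178.5   88.22] x [ 3.0e-04  1.8e-03 -1.0e+00] z [ 9.440e-01 -3.298e-01 -3.000e-04] F [-5.5  3.2  8.4] T [ 0.55  0.99 -0.01] g 0.274 j6 0.52
L [237.5 222.8] [397.3 224.5] pred [[237.0, 221.0], [397.0, 222.0]] [[514.2, 199.8], [608.1, 165.9]] opened 5.0
```

>>> servo_tool(twist=[[0,0,0],[0,0,0],[0,0,0],[0,0,0]], xyz=[[0.012,-0.004,-0.1],[0.012,-0.004,-0.1],[0.01,-0.004,-0.05],[0,0,0]], fingers=[0,0,0,0])

```text
time: 21.68
tool_pos: [0.5606, 0.1784, 0.0856]
tool_rot: [0.697, 0.119, 0.697, -0.118]
contact_force: [-4.8, 3.5, 8.7]
gripper_width: 0.27
```

```bash
python3 gap.py v L 0 5.5;  python3 - <<'E'
import cv2,numpy as np
im=cv2.imread('pics/v.png')
b=np.clip(im[100:250,230:410].astype(float)*1.6,0,255).astype('uint8')
cv2.imwrite('pics/v_z.png',cv2.resize(b,None,fx=4,fy=4,interpolation=cv2.INTER_CUBIC))
E
```

```text
t 21.68 pos [560.6  178.43  85.64] x [-1.0e-04  1.9e-03 -1.0e+00] z [ 9.440e-01 -3.299e-01 -7.000e-04] F [-4.8  3.5  8.7] T [ 0.57  1.05 -0.01] g 0.27 j6 0.52
L [236.  224.3] [399.  226.3] pred [[236.0, 223.0], [399.0, 223.0]] [[514.2, 199.8], [608.6, 165.6]] opened 5.6
```

View pics/v_z.png

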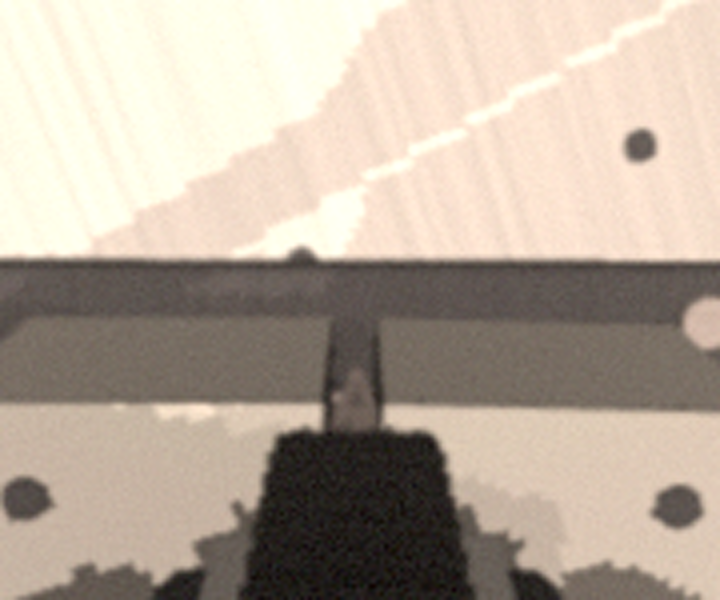

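>>> servo_tool(twist=[[0,0,0],[0,0,0],[0,0,0],[0,0,0],[0,0,0]], xyz=[[0,0,0.5],[0,0,1.5],[0,0,1.6],[0,0,1.6],[0,0,0.6]], fingers=[0,0,0,0,0])

```text
time: 22.35
tool_pos: [0.5617, 0.1775, 0.1449]
tool_rot: [0.698, 0.119, 0.696, -0.118]
contact_force: [-0.4, -0.4, -1.8]
gripper_width: 0.273
```

>>> servo_tool(twist=[[0,0,0],[0,0,0],[0,0,0],[0,0,0],[0,0,0],[0,0,0],[0,0,0]], xyz=[[-0.67,-1.82,0],[-1.35,-3.65,0],[-1.35,-3.65,0],[-0.67,-1.82,0],[0,0,-0.6],[0,0,0],[0,0,0]], fingers=[0,0,0,0,0,0,0])

```text
time: 23.22
tool_pos: [0.5203, 0.0688, 0.1361]
tool_rot: [0.697, 0.118, 0.697, -0.118]
contact_force: [-0.4, -0.1, -1.7]
gripper_width: 0.274
```

```bash
python3 gap.py w RL 2.7 5.6;  python3 - <<'E'
import cv2,numpy as np
im=cv2.imread('pics/w.png')
b=np.clip(im[90:240,210:430].astype(float)*1.6,0,255).astype('uint8')
cv2.imwrite('pics/w_z.png',cv2.resize(b,None,fx=3.6,fy=3.6,interpolation=cv2.INTER_CUBIC))
E
```

```text
t 23.23 pos [520.26  68.81 136.12] x [-3.e-04  3.e-04 -1.e+00] z [ 9.444e-01 -3.287e-01 -4.000e-04] F [-0.4 -0.1 -1.7] T [-0.03  0.02 -0.03] g 0.274 j6 0.32
R [256.1 203. ] [379.9 204.8] pred [[256.0, 203.0], [380.0, 203.0]] [[474.4, 86.7], [566.0, 53.4]] opened 2.55
L [245.3  30.5] [396.1  32.8] pred [[245.0, 30.0], [396.0, 31.0]] [[514.4, 200.8], [608.8, 166.6]] opened 5.53
```

View pics/w_z.png

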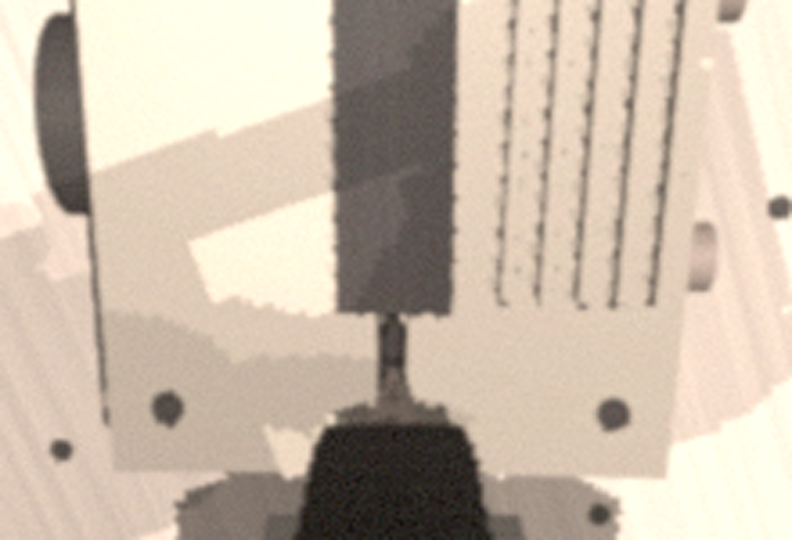

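View pics/w.png

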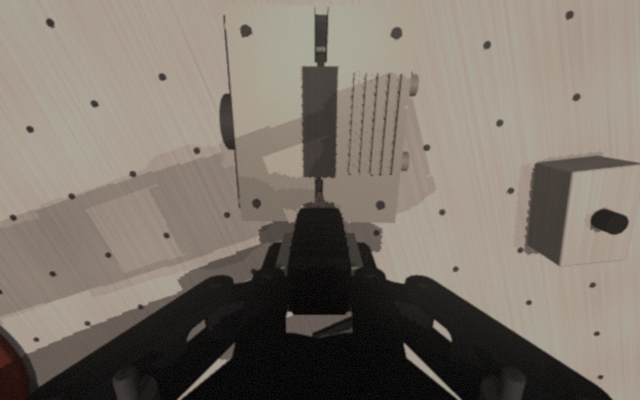

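>>> servo_tool(twist=[[0,0,0],[0,0,0],[0,0,0],[0,0,0],[0,0,0],[0,0,0]], xyz=[[0,0,-0.5],[0,0,-0.5],[0,0,-0.5],[0,0,-0.5],[0,0,-0.3],[0,0,0]], fingers=[0,0,0,0,0,0])

```text
time: 24.02
tool_pos: [0.5199, 0.068, 0.1129]
tool_rot: [0.697, 0.118, 0.697, -0.118]
contact_force: [0.4, 0.4, -1.8]
gripper_width: 0.273
```

```bash
python3 -c "
from h import *
show()"
```

```text
t 24.02 pos [519.89  68.03 112.92] x [-7.e-04  0.e+00 -1.e+00] z [ 9.441e-01 -3.298e-01 -6.000e-04] F [ 0.4  0.4 -1.8] T [-0.01 -0.04 -0.  ] g 0.273 j6 0.32
```

>>> servo_tool(twist=[[0,0,0],[0,0,0],[0,0,0],[0,0,0],[0,0,0]], xyz=[[0.005,0,-0.1],[0.005,0,-0.1],[0.009,-0.003,-0.1],[0.009,-0.003,-0.1],[0,0,0]], fingers=[0,0,0,0,0])

```text
time: 24.65
tool_pos: [0.5202, 0.0681, 0.1091]
tool_rot: [0.697, 0.118, 0.697, -0.118]
contact_force: [-1.9, 1.1, -1.8]
gripper_width: 0.27
```

```bash
python3 gap.py x R 2.6 0
```

```text
t 24.65 pos [520.16  68.11 109.14] x [-7.e-04  3.e-04 -1.e+00] z [ 9.441e-01 -3.297e-01 -7.000e-04] F [-1.9  1.1 -1.8] T [0.12 0.34 0.03] g 0.27 j6 0.32
R [247.7 214.6] [387.8 216.3] pred [[248.0, 214.0], [388.0, 215.0]] [[474.3, 86.6], [566.0, 53.4]] opened 2.72
```

>>> servo_tool(twist=[[0,0,0],[0,0,0],[0,0,0],[0,0,0],[0,0,0],[0,0,0]], xyz=[[0.009,-0.003,-0.1],[0.009,-0.003,-0.1],[0.009,-0.003,-0.1],[0.009,-0.003,-0.1],[0.009,-0.003,-0.1],[0,0,0]], fingers=[0,0,0,0,0,0])

```text
time: 25.45
tool_pos: [0.5203, 0.0681, 0.1041]
tool_rot: [0.697, 0.118, 0.698, -0.118]
contact_force: [-5.5, 2.3, 2.0]
gripper_width: 0.268
```

```bash
python3 gap.py y R 2.8 0
```

```text
t 25.45 pos [520.33  68.08 104.06] x [-1.5e-03  6.0e-04 -1.0e+00] z [ 0.9441 -0.3297 -0.0016] F [-5.5  2.3  2. ] T [ 0.49  1.09 -0.02] g 0.268 j6 0.32
R [245.8 217.2] [389.3 219. ] pred [[246.0, 217.0], [390.0, 217.0]] [[474.3, 86.7], [566.0, 53.4]] opened 2.7
```

>>> servo_tool(twist=[[0,0,0],[0,0,0],[0,0,0],[0,0,0],[0,0,0],[0,0,0]], xyz=[[0.009,-0.003,-0.1],[0.009,-0.003,-0.1],[0.009,-0.003,-0.1],[0.009,-0.003,-0.1],[0.009,-0.003,-0.1],[0,0,0]], fingers=[0,0,0,0,0,0])

```text
time: 26.25
tool_pos: [0.5205, 0.068, 0.0996]
tool_rot: [0.696, 0.118, 0.698, -0.118]
contact_force: [-6.6, 1.7, 4.5]
gripper_width: 0.277
```

```bash
python3 gap.py z R 3 0
```

```text
t 26.25 pos [520.53  68.05  99.61] x [-2.5e-03  8.0e-04 -1.0e+00] z [ 0.9441 -0.3297 -0.0026] F [-6.6  1.7  4.5] T [ 0.45  1.51 -0.06] g 0.277 j6 0.32
R [243.9 219.6] [390.7 221.6] pred [[244.0, 220.0], [391.0, 220.0]] [[474.3, 86.7], [566.1, 53.4]] opened 2.75
```

>>> servo_tool(twist=[[0,0,0],[0,0,0],[0,0,0],[0,0,0]], xyz=[[0.009,-0.003,-0.1],[0.009,-0.003,-0.1],[0.009,-0.003,-0.1],[0,0,0]], fingers=[0,0,0,0])

```text
time: 26.8
tool_pos: [0.5209, 0.0681, 0.0968]
tool_rot: [0.696, 0.118, 0.698, -0.118]
contact_force: [-6.8, 3.4, 5.3]
gripper_width: 0.274
```

```bash
python3 gap.py aa R 3 0
```

```text
t 26.8 pos [520.88  68.14  96.85] x [-0.0023  0.0011 -1.    ] z [ 0.9441 -0.3297 -0.0025] F [-6.8  3.4  5.3] T [0.61 1.59 0.01] g 0.274 j6 0.32
R [242.4 221.5] [391.8 223.3] pred [[243.0, 221.0], [392.0, 222.0]] [[474.3, 86.7], [566.5, 53.3]] opened 3.11
```

>>> servo_tool(twist=[[0,0,0],[0,0,0],[0,0,0],[0,0,0]], xyz=[[0.012,-0.004,-0.1],[0.012,-0.004,-0.1],[0.012,-0.004,-0.1],[0,0,0]], fingers=[0,0,0,0])

```text
time: 27.35
tool_pos: [0.5212, 0.0681, 0.0938]
tool_rot: [0.696, 0.119, 0.698, -0.118]
contact_force: [-8.2, 2.8, 6.0]
gripper_width: 0.274
```

```bash
python3 gap.py ab R 3.5 0
```

```text
t 27.35 pos [521.17  68.09  93.81] x [-0.0025  0.0013 -1.    ] z [ 0.9441 -0.3297 -0.0028] F [-8.2  2.8  6. ] T [0.63 1.63 0.  ] g 0.274 j6 0.32
R [240.8 223.4] [393.4 224.7] pred [[241.0, 223.0], [393.0, 224.0]] [[474.3, 86.7], [567.1, 53.5]] opened 3.71
```

>>> servo_tool(twist=[[0,0,0],[0,0,0],[0,0,0],[0,0,0],[0,0,0],[0,0,0]], xyz=[[0.012,-0.004,-0.1],[0.012,-0.004,-0.1],[0.012,-0.004,-0.1],[0.012,-0.004,-0.1],[0.012,-0.004,-0.1],[0,0,0]], fingers=[0,0,0,0,0,0])

```text
time: 28.15
tool_pos: [0.5216, 0.0679, 0.0887]
tool_rot: [0.696, 0.118, 0.698, -0.118]
contact_force: [-8.5, 2.3, 6.6]
gripper_width: 0.274
```

```bash
python3 gap.py ac R 4.7 0
```

```text
t 28.15 pos [521.62  67.95  88.75] x [-0.0029  0.0013 -1.    ] z [ 0.9441 -0.3295 -0.0032] F [-8.5  2.3  6.6] T [0.67 1.62 0.01] g 0.274 j6 0.32
R [237.8 226.5] [396.3 227.4] pred [[238.0, 226.0], [397.0, 227.0]] [[474.2, 86.7], [568.2, 53.5]] opened 4.79
```

>>> servo_tool(twist=[[0,0,0],[0,0,0],[0,0,0],[0,0,0]], xyz=[[0.012,-0.004,-0.1],[0.012,-0.004,-0.1],[0.012,-0.004,-0.05],[0,0,0]], fingers=[0,0,0,0])

```text
time: 28.7
tool_pos: [0.5219, 0.0678, 0.0863]
tool_rot: [0.696, 0.118, 0.698, -0.118]
contact_force: [-8.2, 4.1, 6.8]
gripper_width: 0.275
```

```bash
python3 gap.py ad R 5.3 0;python3 - <<'E'
import cv2,numpy as np
im=cv2.imread('pics/ad.png')
b=np.clip(im[100:250,230:410].astype(float)*1.6,0,255).astype('uint8')
cv2.imwrite('pics/ad_z.png',cv2.resize(b,None,fx=4,fy=4,interpolation=cv2.INTER_CUBIC))
E
```

```text
t 28.7 pos [521.88  67.81  86.26] x [-0.0032  0.0013 -1.    ] z [ 0.9441 -0.3296 -0.0034] F [-8.2  4.1  6.8] T [0.65 1.7  0.  ] g 0.275 j6 0.32
R [236.3 228.1] [397.8 228.5] pred [[236.0, 228.0], [398.0, 228.0]] [[474.2, 86.6], [568.8, 53.6]] opened 5.28
```

View pics/ad_z.png

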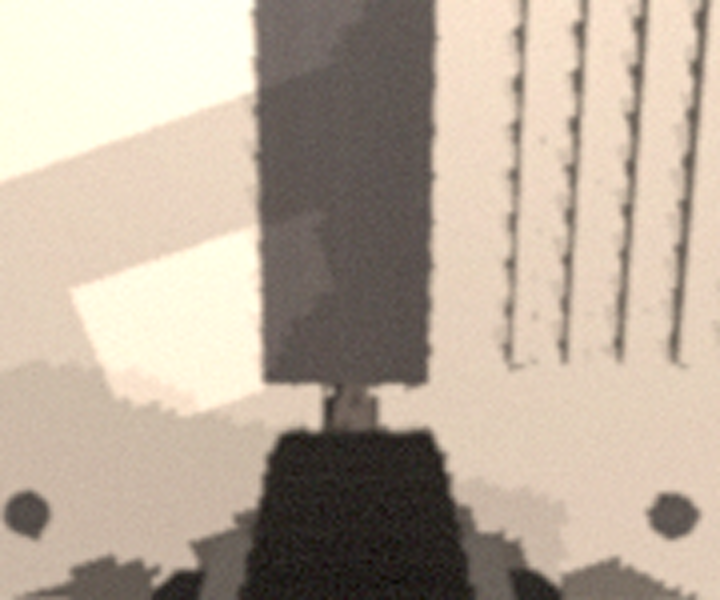

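>>> servo_tool(twist=[[0,0,0],[0,0,0],[0,0,0],[0,0,0]], xyz=[[0.018,-0.006,-0.06],[0.018,-0.006,-0.06],[0.012,-0.004,-0.03],[0,0,0]], fingers=[0,0,0,0])

```text
time: 29.25
tool_pos: [0.522, 0.0677, 0.0845]
tool_rot: [0.696, 0.118, 0.699, -0.118]
contact_force: [-9.5, 3.1, 6.9]
gripper_width: 0.277
```

```bash
python3 gap.py ae R 5.5 0
```

```text
t 29.25 pos [522.01  67.73  84.5 ] x [-0.004   0.0015 -1.    ] z [ 0.9442 -0.3295 -0.0043] F [-9.5  3.1  6.9] T [0.7  1.8  0.08] g 0.277 j6 0.32
R [235.3 229.1] [398.7 229.5] pred [[235.0, 229.0], [399.0, 229.0]] [[474.2, 86.6], [569.0, 53.6]] opened 5.54
```

>>> servo_tool(twist=[[0,0,0],[0,0,0],[0,0,0]], xyz=[[0.018,-0.006,-0.03],[0.018,-0.006,0],[0,0,0]], fingers=[0,0,0])

```text
time: 29.68
tool_pos: [0.5221, 0.0677, 0.0841]
tool_rot: [0.695, 0.118, 0.699, -0.118]
contact_force: [-10.0, 4.8, 6.8]
gripper_width: 0.276
```

```bash
python3 gap.py af R 5.7 0
```

```text
t 29.68 pos [522.15  67.65  84.14] x [-0.0046  0.0015 -1.    ] z [ 0.9442 -0.3294 -0.0049] F [-10.    4.8   6.8] T [0.63 1.95 0.07] g 0.276 j6 0.32
R [234.9 229.2] [398.9 229.5] pred [[235.0, 229.0], [399.0, 230.0]] [[474.2, 86.7], [569.2, 53.7]] opened 5.67
```

>>> servo_tool(twist=[[0,0,0],[0,0,0],[0,0,0],[0,0,0],[0,0,0],[0,0,0],[0,0,0]], xyz=[[0,0,0.5],[0,0,1.5],[0,0,1.6],[0,0,1.5],[0,0,0],[0,0,0],[0,0,0]], fingers=[0,0,0,0,0,0,0])

```text
time: 30.6
tool_pos: [0.5234, 0.0668, 0.1344]
tool_rot: [0.697, 0.118, 0.697, -0.118]
contact_force: [-0.5, -0.4, -3.7]
gripper_width: 0.272
```

```bash
python3 gap.py ag RL 5.5 5.6;  python3 - <<'E'
import cv2,numpy as np
im=cv2.imread('pics/ag.png')
b=np.clip(im[0:220,220:420].astype(float)*1.6,0,255).astype('uint8')
cv2.imwrite('pics/ag_z.png',cv2.resize(b,None,fx=2.7,fy=2.7,interpolation=cv2.INTER_CUBIC))
a=im.astype(float).mean(2)
for r in (20,30,40,180,184,188): print(r,a[r,308:338].astype(int))
E
```

```text
t 30.6 pos [523.41  66.8  134.37] x [-8.e-04 -1.e-04 -1.e+00] z [ 9.441e-01 -3.298e-01 -8.000e-04] F [-0.5 -0.4 -3.7] T [-0.02 -0.06 -0.02] g 0.272 j6 0.32
R [250.9 202.7] [379.6 202.6] pred [[251.0, 203.0], [380.0, 203.0]] [[474.4, 86.8], [569.1, 53.8]] opened 5.43
L [238.8  28.4] [391.1  28.5] pred [[239.0, 28.0], [392.0, 29.0]] [[514.4, 200.8], [609.0, 167.7]] opened 5.35
20 [127  78  50  55  59  60  58  58  60  58  61  66  62  88 139 159 164 164
 164 163 162 163 163 164 163 164 164 161 164 163]
30 [136  90  46  44  50  56  55  54  53  57  56  55  57  84 139 161 165 164
 165 163 166 164 164 163 162 165 164 164 163 162]
40 [137  93  47  40  50  54  53  57  54  55  55  60  57  84 137 161 164 165
 165 165 164 165 164 164 164 161 165 161 164 164]
180 [125 107  69  37  33  31  41  41  49  50  48  50  54  89 116 125 127 127
 126 126 126 127 126 128 127 126 128 127 126 127]
184 [125 107  69  38  38  44  46  47  53  47  50  44  52  85 114 126 127 127
 127 127 127 125 126 126 126 126 126 129 125 128]
188 [122 106  75  33  31  41  48  46  50  46  46  49  57  88 116 127 125 127
 127 125 125 125 124 127 127 125 125 127 126 125]
```

View pics/ag_z.png

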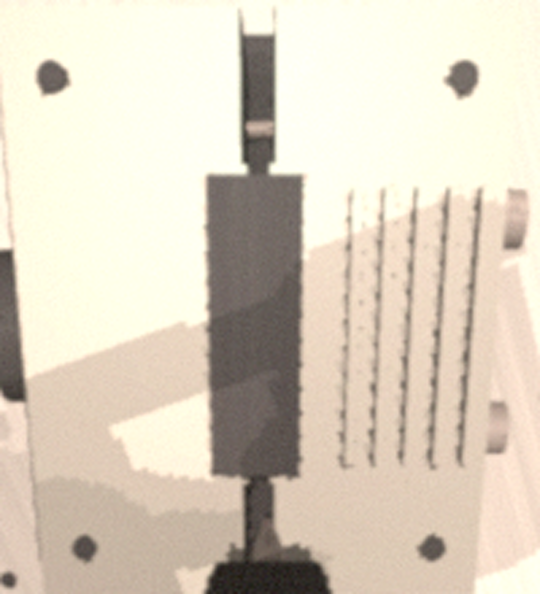

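Both ends are open. The wrist view shows hole spacing up 5.43 mm (R) and 5.35 mm (L) with parallel edges, and notch widths give a gap of about 5.5 mm at each end. Now returning the wedge.

>>> servo_tool(twist=[[0,0,0],[0,0,0.081],[0,0,0.081],[0,0,0.081],[0,0,0.081],[0,0,0.081],[0,0,0.081],[0,0,0]], xyz=[[0,0,2],[-0.3,-2.0,2],[-0.6,-4,0],[-0.6,-4,0],[-0.6,-4,0],[-0.55,-4,0],[-0.3,-2.23,0],[0,0,0]], fingers=[0,0,0,0,0,0,0,0])

```text
time: 31.65
tool_pos: [0.4945, -0.1368, 0.1765]
tool_rot: [0.706, -0.052, 0.705, 0.052]
contact_force: [1.1, 0.9, -1.3]
gripper_width: 0.271
```

>>> servo_tool(twist=[[0,0,0],[0,0,0]], xyz=[[0,0,-1],[0,0,0]], fingers=[0,0])

```text
time: 31.9
tool_pos: [0.4936, -0.1342, 0.1637]
tool_rot: [0.704, -0.053, 0.706, 0.054]
contact_force: [-0.7, -0.8, -1.8]
gripper_width: 0.275
```

```bash
python3 - <<'E'
from h import *
show(); im,C=snap('wrist','ba')
a=im[130:260,260:380,::-1]
a=np.clip(a.astype(float)*1.7,0,255).astype('uint8')
cv2.imwrite('pics/ba_z.png',cv2.resize(a,None,fx=4.6,fy=4.6,interpolation=cv2.INTER_CUBIC))
E
```

```text
t 31.9 pos [ 493.57 -134.2   163.69] x [-0.0023  0.0012 -1.    ] z [ 0.9887  0.1502 -0.0021] F [-0.7 -0.8 -1.8] T [ 0.03  0.02 -0.03] g 0.275 j6 -0.56
```

View pics/ba_z.png

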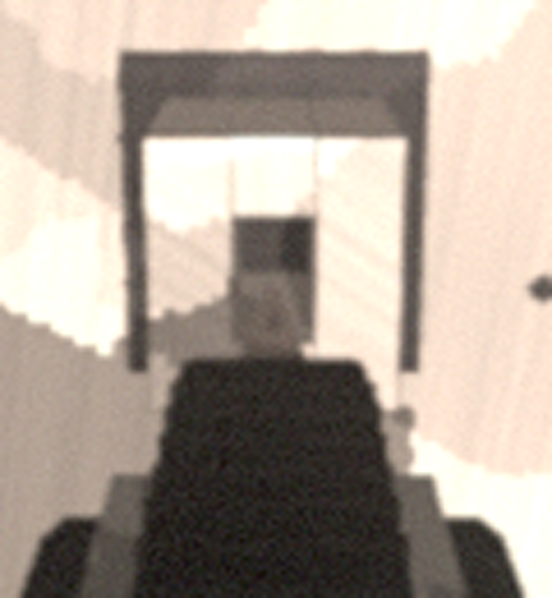

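>>> servo_tool(twist=[[0,0,0],[0,0,0]], xyz=[[0,0,0],[0,0,0]], fingers=[0,0])

```text
time: 32.2
tool_pos: [0.4944, -0.1351, 0.1652]
tool_rot: [0.705, -0.053, 0.705, 0.053]
contact_force: [-0.2, 0.2, -1.6]
gripper_width: 0.271
```

```bash
python3 - <<'E'
from h import *
show(); im,C=snap('wrist','bb')
a=im[130:260,260:380,::-1]
a=np.clip(a.astype(float)*1.7,0,255).astype('uint8')
cv2.imwrite('pics/bb_z.png',cv2.resize(a,None,fx=4.6,fy=4.6,interpolation=cv2.INTER_CUBIC))
s=manip.state();M=rot(s['tool_rot']);o=np.array(s['tool_pos'])
g=im.astype(float).mean(2)
for r in (180,184,196,200): print(r,g[r,304:336].astype(int))
E
```

```text
t 32.2 pos [ 494.4  -135.13  165.2 ] x [ 3.e-04 -1.e-04 -1.e+00] z [9.887e-01 1.499e-01 3.000e-04] F [-0.2  0.2 -1.6] T [ 0.05 -0.03 -0.04] g 0.271 j6 -0.56
180 [135 134 132 130 122  92  68  57  53  49  52  50  48  52  53  47  39  34
  35  36  34  39  55  91 132 149 150 147 146 142 142 144]
184 [124 129 128 132 123  94  69  58  51  51  47  47  52  48  48  45  38  36
  36  33  36  38  57  94 131 147 147 147 147 147 147 152]
196 [127 107  86  79  76  65  61  58  58  58  60  58  61  62  60  57  60  64
  67  61  58  56  66 102 132 144 143 144 144 145 149 147]
200 [ 80  79  80  77  76  67  61  58  57  60  57  61  61  58  55  55  55  61
  64  66  69  68  74 107 134 142 142 142 140 139 143 141]
```

View pics/bb_z.png

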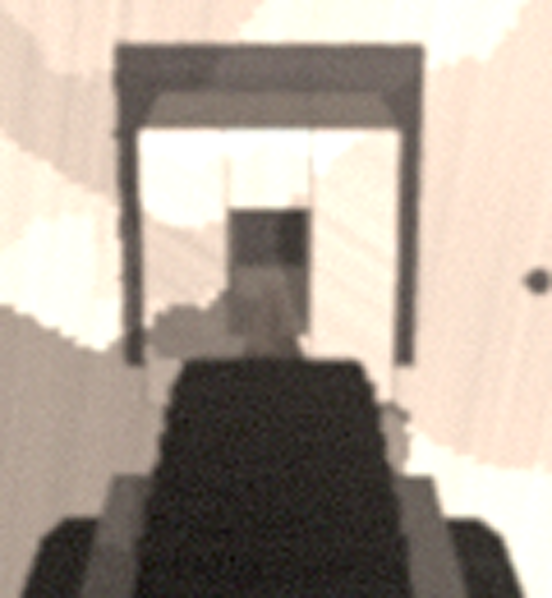

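>>> servo_tool(twist=[[0,0,0],[0,0,0],[0,0,0],[0,0,0],[0,0,0],[0,0,0],[0,0,0]], xyz=[[0,0,-2],[0,0,-1.5],[0,0,-1.5],[0,0,-1],[0,0,-0.5],[0,0,0],[0,0,0]], fingers=[0,0,0,0,0,0,0])

```text
time: 33.12
tool_pos: [0.4947, -0.1356, 0.1007]
tool_rot: [0.706, -0.053, 0.705, 0.053]
contact_force: [-0.9, 0.2, -2.2]
gripper_width: 0.274
```

```bash
python3 -c "
from h import *
show()"
```

```text
t 33.12 pos [ 494.7  -135.62  100.67] x [ 1.1e-03 -5.0e-04 -1.0e+00] z [0.9888 0.1494 0.001 ] F [-0.9  0.2 -2.2] T [ 0.01 -0.   -0.03] g 0.274 j6 -0.56
```

>>> servo_tool(twist=[[0,0,0],[0,0,0],[0,0,0],[0,0,0],[0,0,0]], xyz=[[0,0,-0.6],[0,0,-0.6],[0,0,-0.4],[0,0,-0.3],[0,0,0]], fingers=[0,0,0,0,0])

```text
time: 33.75
tool_pos: [0.494, -0.1353, 0.0806]
tool_rot: [0.705, -0.053, 0.705, 0.053]
contact_force: [-0.2, -0.1, -1.6]
gripper_width: 0.272
```

```bash
python3 -c "
from h import *
show()"
```

```text
t 33.75 pos [ 494.02 -135.34   80.65] x [-6.e-04  3.e-04 -1.e+00] z [ 9.888e-01  1.494e-01 -6.000e-04] F [-0.2 -0.1 -1.6] T [ 0.07 -0.02 -0.01] g 0.272 j6 -0.56
```

Seating now, in small steps.

>>> servo_tool(twist=[[0,0,0],[0,0,0],[0,0,0],[0,0,0]], xyz=[[0,0,-0.15],[0,0,-0.1],[0,0,-0.1],[0,0,0]], fingers=[0,0,0,0])

```text
time: 34.25
tool_pos: [0.4942, -0.1354, 0.0774]
tool_rot: [0.705, -0.053, 0.705, 0.053]
contact_force: [-0.4, -0.1, -1.3]
gripper_width: 0.269
```

>>> servo_tool(twist=[[0,0,0],[0,0,0],[0,0,0]], xyz=[[0,0,-0.05],[0,0,-0.05],[0,0,0]], fingers=[0,0,0])

```text
time: 34.62
tool_pos: [0.4942, -0.1354, 0.0764]
tool_rot: [0.705, -0.053, 0.705, 0.053]
contact_force: [-0.2, -0.5, -1.8]
gripper_width: 0.27
```

>>> servo_tool(twist=[[0,0,0],[0,0,0],[0,0,0]], xyz=[[0,0,-0.05],[0,0,-0.05],[0,0,0]], fingers=[0,0,0])

```text
time: 35.0
tool_pos: [0.4943, -0.1355, 0.076]
tool_rot: [0.705, -0.053, 0.705, 0.053]
contact_force: [-2.3, 1.1, 1.8]
gripper_width: 0.269
```

>>> servo_tool(twist=[[0,0,0],[0,0,0],[0,0,0]], xyz=[[0,0,-0.05],[0,0,-0.05],[0,0,0]], fingers=[0,0,0])

```text
time: 35.38
tool_pos: [0.4943, -0.1355, 0.0759]
tool_rot: [0.705, -0.053, 0.705, 0.053]
contact_force: [-4.8, 1.5, 8.5]
gripper_width: 0.275
```

>>> servo_tool(twist=[[0,0,0],[0,0,0],[0,0,0],[0,0,0],[0,0,0],[0,0,0],[0,0,0],[0,0,0]], xyz=[[0,0,0.1],[0,0,0],[0,0,0],[0,0,0],[0,0,0],[0,0,0],[0,0,0],[0,0,0]], fingers=[0,0.3,0.35,0.4,0.6,0.9,1,1])

```text
time: 36.38
tool_pos: [0.4943, -0.1354, 0.0755]
tool_rot: [0.705, -0.053, 0.705, 0.053]
contact_force: [-0.4, 0.1, 0.3]
gripper_width: 1.003
```

```bash
python3 -c "
from h import *
show(); snap('wrist','ca')"
```

```text
t 36.38 pos [ 494.26 -135.41   75.52] x [ 1.e-04 -0.e+00 -1.e+00] z [9.888e-01 1.495e-01 1.000e-04] F [-0.4  0.1  0.3] T [-0.06 -0.01 -0.  ] g 1.003 j6 -0.56
```

View pics/ca.png

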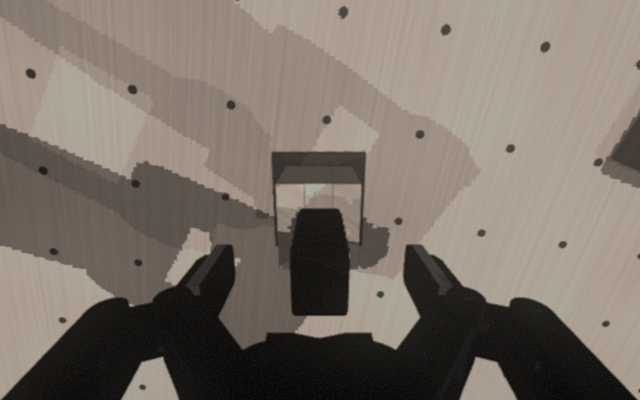

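>>> servo_tool(twist=[[0,0,0],[0,0,0],[0,0,0],[0,0,0],[0,0,0],[0,0,0]], xyz=[[0,0,1],[0,0,3],[0,0,4],[0,0,4],[0,0,0],[0,0,0]], fingers=[1,1,1,1,1,1])

```text
time: 37.17
tool_pos: [0.4941, -0.1354, 0.1956]
tool_rot: [0.705, -0.053, 0.705, 0.053]
contact_force: [-0.9, -0.3, -0.4]
gripper_width: 1.001
```

```bash
python3 -c "
from h import *
show(); im,C=snap('wrist','da'); snap('scene','da_s')
a=np.clip(im[130:240,270:380,::-1].astype(float)*1.5,0,255).astype('uint8')
b=cv2.imread('pics/da_s.png')[130:240,225:405]
b=np.clip(b*1.3,0,255).astype('uint8')
a=cv2.resize(a,(400,400),interpolation=cv2.INTER_CUBIC);b=cv2.resize(b,(396,242),interpolation=cv2.INTER_CUBIC)
o=np.zeros((400,798,3),'uint8');o[:,:400]=a;o[:242,402:]=b;cv2.imwrite('pics/da_z.png',o)"
```

```text
t 37.17 pos [ 494.08 -135.36  195.57] x [ 1.e-04 -1.e-04 -1.e+00] z [9.888e-01 1.495e-01 1.000e-04] F [-0.9 -0.3 -0.4] T [-0.01  0.03 -0.03] g 1.001 j6 -0.56
```

View pics/da_z.png

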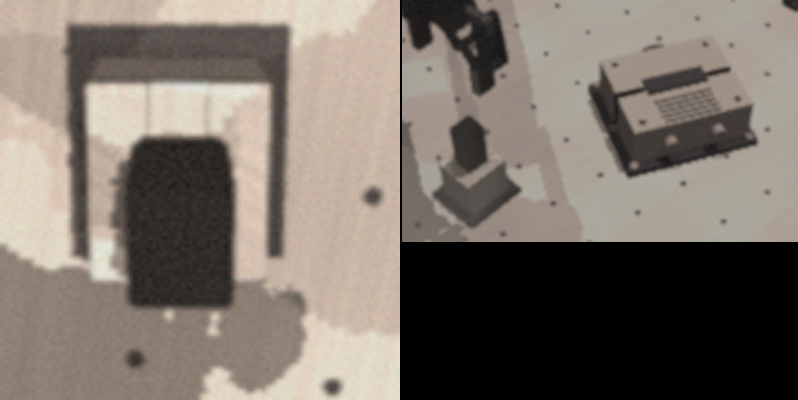

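>>> servo_tool(twist=[[0,0,-0.097],[0,0,-0.097],[0,0,-0.097],[0,0,-0.097],[0,0,-0.097],[0,0,0],[0,0,0],[0,0,0]], xyz=[[0.6,4,0],[0.6,4.3,0],[0.6,4.3,0],[0.6,4.3,0],[0.5,4,0],[0,0,0],[0,0,0],[0,0,0]], fingers=[1,1,1,1,1,1,1,1])

```text
time: 38.28
tool_pos: [0.523, 0.0726, 0.195]
tool_rot: [0.697, 0.118, 0.697, -0.118]
contact_force: [-0.1, 0.4, -0.1]
gripper_width: 1.001
```

```bash
python3 gap.py ea RL 5.5 5.4; python3 - <<'E'
import cv2,numpy as np
im=cv2.imread('pics/ea.png')
cv2.imwrite('pics/ea_z.png',cv2.resize(np.clip(im[0:220,220:420].astype(float)*1.6,0,255).astype('uint8'),None,fx=2.7,fy=2.7,interpolation=cv2.INTER_CUBIC))
E
```

```text
t 38.27 pos [522.97  72.59 194.96] x [-9.e-04 -3.e-04 -1.e+00] z [ 9.441e-01 -3.297e-01 -8.000e-04] F [-0.1  0.4 -0.1] T [-0.04 -0.04 -0.05] g 1.001 j6 0.33
R [267.6 188.3] [369.3 188.2] pred [[268.0, 188.0], [369.0, 188.0]] [[474.4, 86.8], [569.1, 53.9]] opened 5.36
L [260.8  53.8] [376.5  53.9] pred [[261.0, 54.0], [377.0, 54.0]] [[514.4, 200.6], [608.9, 167.6]] opened 5.23
```

View pics/ea_z.png

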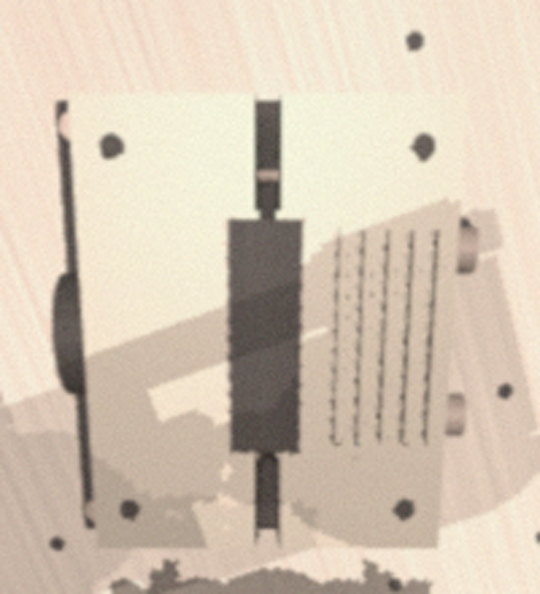

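```bash
python3 - <<'E'
from h import *
im=cv2.imread('pics/ea.png').astype(float).mean(2); C=cam('wrist'); ax=np.array([.9441,-.3297,0])
def edges(r):
    x=np.arange(300,340); g=im[r,300:340]; gb=np.median(np.r_[g[:8],g[-8:]]); 
    lo=np.percentile(g,15); out=[]
    gl,gr=np.median(g[:9]),np.median(g[-9:])
    m=np.where(g<(gb+lo)/2)[0]; a,b=m[0],m[-1]
    ha=(gl+lo)/2; hb=(gr+lo)/2
    ua=300+a-1+(g[a-1]-ha)/(g[a-1]-g[a]); ub=300+b+(hb-g[b])/(g[b+1]-g[b])
    return ua,ub
for r in list(range(42,62,4))+[68,72]+list(range(172,196,4)):
    ua,ub=edges(r); P=px2w(C,[(ua,r),(ub,r)],.065)*1000
    print(r,round(ua,2),round(ub,2),'gap',round((P[1]-P[0])@ax-3,2))
E
```

```text
42 313.97 323.62 gap 5.26
46 313.93 323.56 gap 5.27
50 313.97 323.61 gap 5.3
54 314.01 323.53 gap 5.24
58 313.96 323.57 gap 5.35
68 314.0 323.5 gap 5.32
72 314.02 323.53 gap 5.37
172 313.96 323.1 gap 5.86
176 314.01 323.16 gap 5.92
180 313.93 323.09 gap 5.96
184 313.68 323.12 gap 6.27
188 313.91 322.78 gap 5.74
192 313.95 322.83 gap 5.8
```

>>> servo_tool(twist=[[0,0,0],[0,0,0],[0,0,0],[0,0,0],[0,0,0],[0,0,0],[0,0,0]], xyz=[[0.9,2.6,0],[1.2,4,0],[1.3,4,0],[0,0,-3],[0,0,-2.7],[0,0,0],[0,0,0]], fingers=[1,1,1,1,1,1,1])

```text
time: 39.2
tool_pos: [0.5579, 0.1791, 0.1397]
tool_rot: [0.698, 0.118, 0.697, -0.118]
contact_force: [-0.6, -0.3, 0.2]
gripper_width: 0.999
```

```bash
python3 gap.py fa L 5.5 5.4; python3 - <<'E'
from h import *
im=cv2.imread('pics/fa.png'); C=cam('wrist'); ax=np.array([.9441,-.3297,0]);g=im.astype(float).mean(2)
for r in range(176,225,6):
    x=g[r,290:350]; lo=np.percentile(x,12); gl,gr=np.median(x[:12]),np.median(x[-12:]); m=np.where(x<(min(gl,gr)+lo)/2)[0]; a,b=m[0],m[-1]
    ua=290+a-1+(x[a-1]-(gl+lo)/2)/(x[a-1]-x[a]); ub=290+b+((gr+lo)/2-x[b])/(x[b+1]-x[b])
    P=px2w(C,[(ua,r),(ub,r)],.065)*1000; print(r,round(ua,2),round(ub,2),round((P[1]-P[0])@ax-3,2))
cv2.imwrite('pics/fa_z.png',cv2.resize(np.clip(im[130:250,230:410].astype(float)*1.6,0,255).astype('uint8'),None,fx=4,fy=4,interpolation=cv2.INTER_CUBIC))
E
```

```text
t 39.2 pos [557.93 179.1  139.67] x [ 1.4e-03  3.0e-04 -1.0e+00] z [ 0.9441 -0.3296  0.0013] F [-0.6 -0.3  0.2] T [0.01 0.02 0.04] g 0.999 j6 0.52
L [258.  197.6] [383.9 197.7] pred [[258.0, 196.0], [384.0, 197.0]] [[514.3, 199.9], [608.7, 166.9]] opened 5.21
176 315.15 327.23 6.42
182 314.67 327.45 7.02
188 315.62 326.64 5.69
194 315.9 326.61 5.5
200 315.73 326.64 5.71
206 315.7 326.75 5.88
212 315.98 326.64 5.62
218 315.95 326.28 5.4
224 305.36 334.4 20.79
```

View pics/fa_z.png

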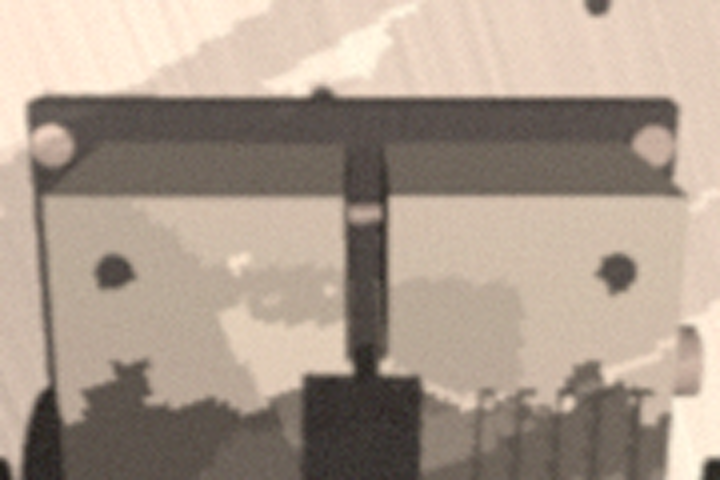

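>>> servo_tool(twist=[[0,0,0],[0,0,0],[0,0,0],[0,0,0]], xyz=[[0,0,4],[0,0,4],[0,0,0],[0,0,0]], fingers=[1,1,1,1])

```text
time: 39.75
tool_pos: [0.5575, 0.1794, 0.2194]
tool_rot: [0.698, 0.118, 0.697, -0.118]
contact_force: [-0.4, -0.1, -1.0]
gripper_width: 0.997
```

```bash
python3 -c "
from h import *
show(); print(job.job_done())"
```

```text
t 39.75 pos [557.53 179.45 219.44] x [ 1.6e-03  3.0e-04 -1.0e+00] z [ 0.9443 -0.329   0.0014] F [-0.4 -0.1 -1. ] T [-0.02  0.03  0.  ] g 0.997 j6 0.52
the job is handed in; nothing more can be done
None
```

The housing is parted by about 5.3–5.9 mm at both ends, the wedge is back upright in its holder, and I handed the job in at 39.8 s.

**How it went:** I pressed the wedge into the right notch to about 2.7 mm, the left to about 5.6 mm, then the right to about 5.6 mm. The lead between ends stayed at about 3 mm or less. Readings during pressing stayed around 12 N or less in total side and down force.

**Last checks:**

| End | Opening from hole spacing | Gap from notch edges |
|---|---|---|
| Right | 5.4 mm | 5.7–6.0 mm |
| Left | 5.2–5.5 mm | 5.3–5.7 mm |

- **Disagreement:** the two methods differ by up to about 0.5 mm. Each still puts both ends above 5 mm, and alike to within about 0.6 mm.
- **Least margin:** the left end is the tighter one. Its lowest reading, 5.2 mm, is only 0.2 mm above the limit. It sprang back a little, and again when I pressed the right end the second time.
- **Wedge:** the wrist and scene pictures taken after letting go show it upright on the holder, and the gripper is clear of everything.
- **Not checked:** I took no separate final picture of the post and dish. The arm's moves never went near them, and no contact force appeared away from the holder and housing.

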